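Weigh the sweet tins and load the counter dispenser

TASK

Weigh all the tins on the counter together: stand them in the long pan of the balance, and put weights in the short pan until the beam is level with your hands off. Then move the tins into the square spring-loaded dispenser, one on top of another, pushing them down until none stands above its rim, and stand all the weights upright in their wooden tray again. Do not disturb the jar, the biscuit pack or the scoop.

Things in the scene. Friction and masses are not known exactly. Their poses are not given: they have to be found in the camera images.
- short_tin_a: A plain metal tin, upright cylinder 64 mm in diameter and 40 mm tall, about 200 g (within 4 %). Origin at the centre of its underside, z up. It may be absent (None).
- short_tin_b: A plain metal tin, upright cylinder 64 mm in diameter and 40 mm tall, about 200 g (within 4 %). Origin at the centre of its underside, z up. It may be absent (None).
- tall_tin: A plain metal tin, upright cylinder 64 mm in diameter and 56 mm tall, about 300 g (within 4 %). Origin at the centre of its underside, z up. It may be absent (None).
- weight_500: A 500 g weight of dark steel, standing upright: a squat disc 60 mm in diameter and 36 mm tall with a straight round grip knob, 22 mm in diameter and 30 mm tall, standing on its centre (66 mm tall in all). Origin at the centre of its underside, z up. Starts in the weight tray.
- weight_200a: A 200 g weight of dark steel, standing upright: a squat disc 48 mm in diameter and 26 mm tall with a straight round grip knob, 22 mm in diameter and 30 mm tall, standing on its centre (56 mm tall in all). Origin at the centre of its underside, z up. Starts in the weight tray.
- weight_200b: A 200 g weight of dark steel, standing upright: a squat disc 48 mm in diameter and 26 mm tall with a straight round grip knob, 22 mm in diameter and 30 mm tall, standing on its centre (56 mm tall in all). Origin at the centre of its underside, z up. Starts in the weight tray.
- weight_100: A 100 g weight of dark steel, standing upright: a squat disc 40 mm in diameter and 22 mm tall with a straight round grip knob, 22 mm in diameter and 30 mm tall, standing on its centre (52 mm tall in all). Origin at the centre of its underside, z up. Starts in the weight tray.
- balance: The two-pan counter balance, fixed; grey base 150 x 300 mm. Origin under its centre on the counter; its y axis runs along the beam towards the long goods pan, its x axis along the length of the pans. Pan centres lie 120 mm either side of the origin; the pans stay horizontal as the beam tips, moving up or down at most 17 mm.
- beam (a joint): Tilt of the beam in rad: 0 level, positive when the goods pan is down; stops at +-0.14. A lasting difference of 100 g between the pans tips it by about 0.084 rad, wherever in the pan the load stands; it counts as level within 0.042. It settles in about 1 s.
- goods_pan_floor (a point): Centre of the inner floor of the long goods pan, a shallow steel tray 230 x 130 mm (outer; long along the balance's x) with walls 4 mm thick and a lip standing 8 mm above its floor. Floor about 119 mm above the counter when level. Axes x along its length, z up.
- weight_pan_floor (a point): Centre of the inner floor of the short weight pan, a shallow steel tray 150 x 130 mm (150 along the balance's x) with the same lip and height.
- dispenser: The dispenser, fixed: an upright square tube of aluminium, open at the top, 90 mm square outside and 74 mm inside, 165 mm high, on a base plate 114 mm square. Origin at the centre of its underside; x and y along its sides.
- dispenser_rim (a point): Centre of the dispenser's mouth, at the height of its rim; axes x and y along its sides, z up.
- platform (a joint): How far the grey spring platform that fills the well has sunk, in m, 0 to 0.138; at 0 its top is 6 mm below the rim. It is stiff: 5 N of friction plus a spring of 60 N/m, so one tin alone does not sink it; it must be pushed (up to about 12 N at the tin's top) and then stays about where it was pushed to. All three tins fit.
- weight_tray: Shallow open wooden tray for the weights, fixed, 320 (along its x) x 110 mm outside, 12 mm high, walls and floor 5 mm thick. Origin at the centre of its underside.
- sweet_jar: Bystander: closed amber glass jar 80 mm in diameter, 130 mm tall. Origin at the centre of its underside. Leave it.
- biscuit_pack: Bystander: cardboard pack 70 x 170 x 50 mm lying flat. Origin at the centre of its underside. Leave it.
- scoop: Bystander: metal scoop with a wooden handle, some 210 mm long overall and 30 mm high, handle towards its -x. Origin near where handle and scoop meet, on the counter. Leave it.

How it is judged:
By the outcome, as a careful person would: the job done as asked, in the order asked, and still so for the second after the job is handed in, with the robot touching nothing.
Of short_tin_a, short_tin_b, tall_tin only 2 to 3 are there at a start; the rules pass over those that are not, and their reading is None.
At some moment in a run one of weight_500, weight_200a, weight_200b, weight_100 may be knocked a few centimetres aside while the robot is not near it.
It also fails if it takes over 210 s, if anything falls off the work surface, if the arm or the gripper's body presses on something with over 40 N, if the wrist force passes 120 N, or if a joint passes its speed limit or range.

ROBOT

A 6-joint arm with a two-finger parallel gripper is mounted at the origin on the work surface. World frame = base frame: x ahead of the robot, y to its left, z up, the work surface at z = 0. Lengths are in m, angles in degrees, forces in N, time in s.
With the tool pointing down it reaches from about 0.375 to 0.9 m from the base axis. Payload 3.1 kg.
Tool frame: the origin (TCP) lies where the fingers leave the gripper's body, on its centre line; the fingertips stand 70 mm ahead of it and the grasp point (between the pads) lies 51 mm ahead of it; y points along the fingers, z is the direction in which the jaws open and shut, and the axes are right-handed (so a half turn about y gives the same grasp; the last joint's range is limited). The gripper opens to 87 mm and grips with 3 to 60 N. Pads are 19 mm wide; open, the fingers measure 117 mm over their backs; the gripper's body (75 mm by 190 mm) begins 51 mm behind the grasp point.
Start: joints at [65.289, 30.224, 82.088, -0, 67.689, -10.227], TCP at [0.156, 0.605, 0.292] pointing down, gripper open.
Joint ranges: [-176.69, 176.69], [-43.24, 126.21], [12.49, 139.97], [-82, 262], [0, 151.66], [-163.58, 163.58]. Speed limits (degrees/s): [159.86, 159.86, 180, 180, 180, 180].

INTERFACE

Orientations are given as a 3x3 rotation matrix whose columns are the frame's x, y, z axes.
In Python, from rig import bot gives the robot as it stands.
- The arm moves only by the shell command python3 -m pendant 'ROWS'. ROWS is JSON, a list of rows, each a list of 3 entries, a list of its own where there are three numbers: the shift along the tool's x, y, z in cm, then the turn, a rotation vector about the tool's x, y, z in rad, then the closure, from 0 (fully open) to 1 (shut). In form: [[[dx, dy, dz], [ax, ay, az], jaw], ...]. A call has 1 to 20 rows; each row shifts and turns the commanded pose from where the row before left it, along the tool's axes as they then stand; what a row does not reach is not made up. A row lasts 1/12 s, in which the tool goes at most 41.7 mm and 7.16 degrees, less where a joint would pass 70% of its speed; a pose out of reach is approached as far as the arm can. A call with a gripper value outside its range is refused whole. The fingers move at their own pace and stop on an object; the grip force is fixed at half the most. Time passes only in rows, so rows that do not move let the fingers close. It gives the time, the measured TCP pose, the force and the opening at its end, in the units of the state.
- bot.read_state(): the state, without advancing time (a new reading comes with each control period).
- bot.capture(name): name is "scene" or "top" or "wrist"; returns a dict with "img" (420x560x3 uint8, red, green, blue), "fx", "fy", "cx", "cy" (pixels), "R" (3x3) and "t" (3): a world point X has camera coordinates R X + t. Camera axes: x right, y down, z forward; pixel columns grow to the right and rows downward; lengths in m; the calibration is good to about 2 mm. The wrist camera is an equidistant fisheye: a pixel r from the principal point sees the ray r / f radians off the axis. A picture is of the moment at which its call begins. There is no depth.
- bot.hand_in(): hands the job in, once; it reports no verdict.
The state is a dict: "time_s": time; "joint_positions": joint angles; "qvel": joint speeds; "tau": joint torques, N m; "position": TCP position; "tcp_rot": TCP orientation; "force": force on the tool from outside, world axes, zero at the start; "moment": the same for the moment, N m; "opening": opening from 0.0 (shut) to 1.0 (fully open).
Only numpy, scipy, OpenCV 4.12 (cv2) and the standard library are available. Lean on these libraries where they do the work, as an engineer would, in place of code of your own. Each camera call takes 0.05 s, during which the arm holds its last target.

## Working session

There is one attempt and no reset: what is moved stays moved. The work goes in short steps, Python scripts to look and compute and a shell command to move; the robot and the scene stay as the last step left them, time stands still between calls to the robot, and variables do not carry over. Pictures are saved under pics/ and viewed, and the job is handed in when it is done.

```bash
ls; mkdir -p pics
python3 - <<'E'
from rig import bot
import cv2
for n in ("scene","top","wrist"):
    c=bot.capture(n); cv2.imwrite(f"pics/{n}0.png",c["img"][:,:,::-1]); print(n,c["fx"],c["fy"],c["cx"],c["cy"],c["R"],c["t"])
print(bot.read_state())
E
```

```text
pics
scene 535.806010369808 535.806010369808 281.8816044431142 210.54107742502543 [[ 0.82897731  0.5592784  -0.0020719 ]
 [ 0.44370448 -0.65991679 -0.60633008]
 [-0.3404746   0.50171457 -0.79521037]] [-0.4481221  -0.19613973  1.69777684]
top 392.5538887689911 392.5538887689911 289.7861579741951 205.6773043751816 [[ 0.00597891 -0.99979429 -0.01938113]
 [-0.99298752 -0.0036476  -0.11816291]
 [ 0.11806791  0.0199517  -0.99280507]] [-0.03882524  0.58689258  0.9793568 ]
wrist 325.19226210127806 325.19226210127806 284.7337888755524 211.73548211617995 [[ 0.24962522  0.96833969 -0.00234489]
 [ 0.92921688 -0.23885709  0.28196325]
 [ 0.27247611 -0.07256405 -0.95942234]] [-0.62439258 -0.03410782  0.39234581]
{'time_s': 0.15, 'joint_positions': array([ 6.52872860e+01,  3.02670433e+01,  8.21398354e+01, -2.18222685e-03,
        6.76890223e+01, -1.02269860e+01]), 'qvel': array([-0.03562909, -0.25101657, -0.17589404,  0.02579982,  0.10867755,
       -0.01251516]), 'tau': array([ 1.05332398e-03, -4.40428877e+01, -1.76843691e+01,  6.33386406e-02,
        5.52988413e-02, -9.74410159e-05]), 'position': array([0.15612242, 0.60472292, 0.29149125]), 'tcp_rot': array([[ 9.68213515e-01, -6.67749204e-04,  2.50124256e-01],
       [-2.50125010e-01, -1.53522488e-03,  9.68212333e-01],
       [-2.62526032e-04, -9.99998599e-01, -1.65344626e-03]]), 'force': array([-0.71878923, -0.94195393, -0.49202388]), 'moment': array([ 0.03407192, -0.00262571, -0.00280822]), 'opening': 1.0026076839778033}
```

View pics/scene0.png

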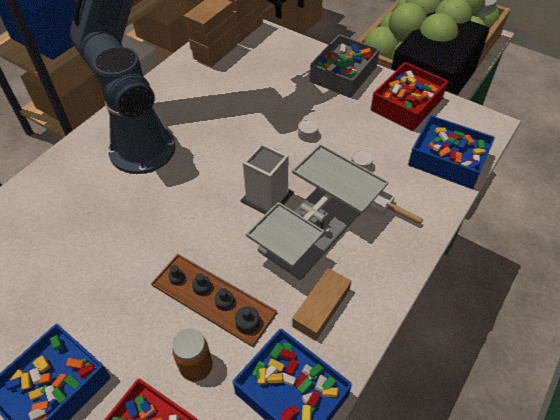

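View pics/top0.png

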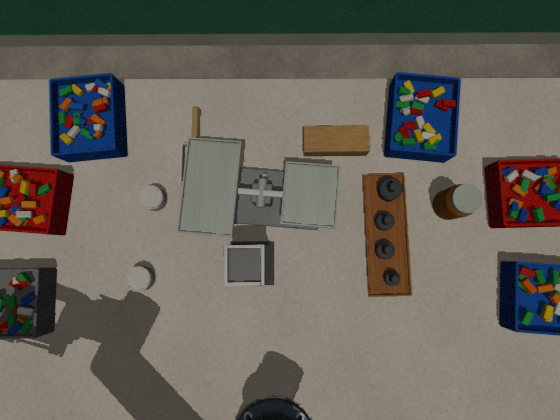

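View pics/wrist0.png

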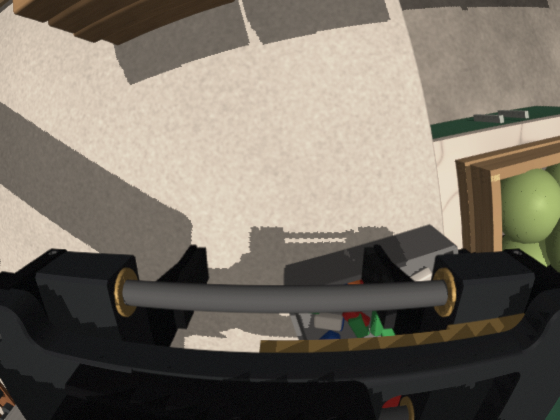

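The scene and top views show two pale tins, at scene (309,127) and (362,159), and at top (152,197) and (140,278). The weights sit in the tray, top (390,188), (384,220), (385,249) and (392,278). The dispenser mouth is at top (246,265). I'll measure these next.

```bash
cat > h.py <<'E'
from rig import bot
import numpy as np, cv2
def cap(n,save=None):
    c=bot.capture(n)
    if save: cv2.imwrite(f"pics/{save}.png",c["img"][:,:,::-1])
    return c
def ray(c,u,v):
    R=np.array(c["R"]);t=np.array(c["t"])
    d=R.T@np.array([(u-c["cx"])/c["fx"],(v-c["cy"])/c["fy"],1]); o=-R.T@t
    return o,d/np.linalg.norm(d)
def onz(c,u,v,z):
    o,d=ray(c,u,v); return o+d*(z-o[2])/d[2]
def tri(c1,p1,c2,p2):
    o1,d1=ray(c1,*p1);o2,d2=ray(c2,*p2)
    s=np.linalg.lstsq(np.c_[d1,-d2],o2-o1,rcond=None)[0]
    a=o1+s[0]*d1;b=o2+s[1]*d2
    return (a+b)/2,np.linalg.norm(a-b)
def proj(c,X):
    p=np.array(c["R"])@np.array(X)+np.array(c["t"]); return np.array([c["fx"]*p[0]/p[2]+c["cx"],c["fy"]*p[1]/p[2]+c["cy"]])
def crop(c,u0,v0,u1,v1,k,name):
    im=cv2.resize(c["img"][v0:v1,u0:u1],None,fx=k,fy=k,interpolation=cv2.INTER_CUBIC)
    cv2.imwrite(f"pics/{name}.png",im[:,:,::-1])
E
python3 - <<'E'
from h import *
t=cap("top");s=cap("scene")
crop(t,110,120,410,310,2.6,"tc"); crop(s,230,90,430,260,3.5,"sc")
crop(s,140,240,300,360,5,"sw")
E
```

```text
(no output)
```

View pics/tc.png

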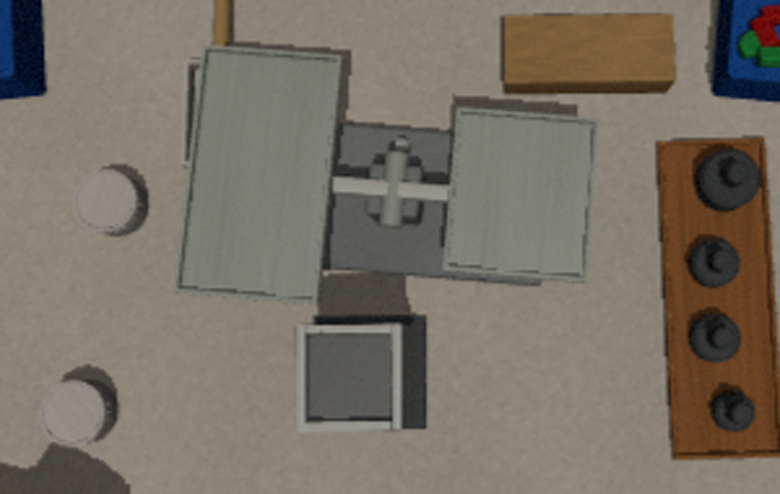

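View pics/sc.png

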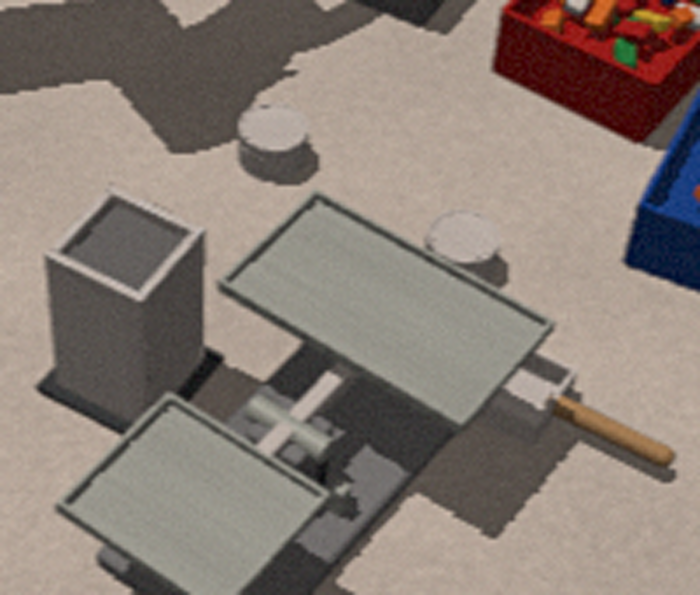

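View pics/sw.png

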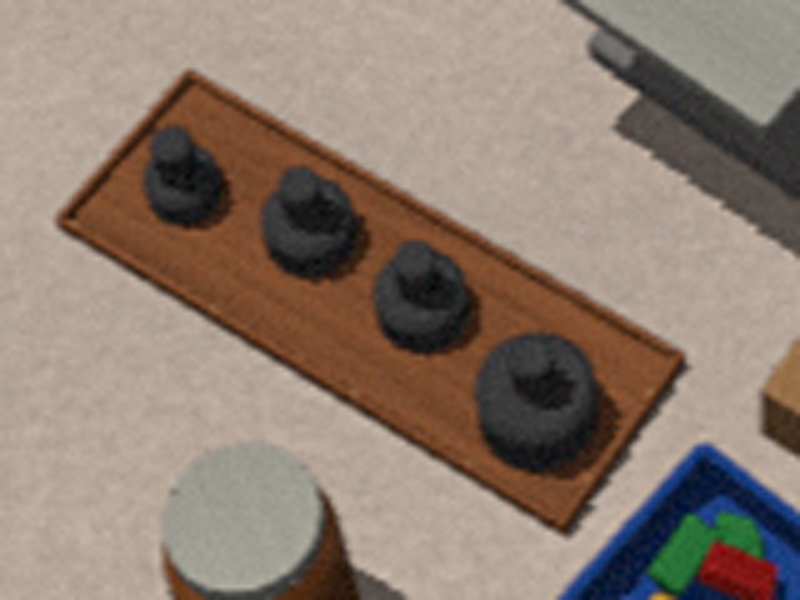

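The crops show two tins. Tin 1 has its top face at scene crop (274,129), and tin 2 at (463,237). All four weights are upright in the tray. Now I'll triangulate.

Run:
```python
from h import *
np.set_printoptions(precision=4,suppress=True)
t=cap("top");s=cap("scene")
T=lambda u,v:(110+(u+.5)/2.6-.5,120+(v+.5)/2.6-.5)
S=lambda u,v:(230+(u+.5)/3.5-.5,90+(v+.5)/3.5-.5)
W=lambda u,v:(140+(u+.5)/5-.5,240+(v+.5)/5-.5)
for n,a,b in [("tin1",T(73,412),S(274,129)),("tin2",T(109,202),S(463,237))]:
    print(n,tri(t,a,s,b),[onz(c,*p,h) for h in(.04,.056) for c,p in((t,a),(s,b))])
g=[(T(208,46),S(550,325)),(T(342,55),S(462,427)),(T(316,299),S(220,287)),(T(178,291),S(318,194))]
w=[(T(456,107),S(325,492)),(T(595,121),None),(T(584,281),S(58,508)),(T(444,266),S(168,396))]
for a,b in g+w:
    print("pan", tri(t,a,s,b) if b else "", onz(t,*a,.127))
d=[(T(297,324),S(48,257)),(T(403,324),S(112,190)),(T(401,430),S(205,232)),(T(297,430),S(142,297))]
for a,b in d:
    print("disp",onz(t,*a,.165),"|",onz(s,*b,.165))
for n,a,b,h in [("500",T(735,168),W(540,350),.071),("200",T(717,252),W(414,256),.061),("200",T(718,325),W(301,184),.061),("100",T(740,400),W(174,139),.057)]:
    print(n,tri(t,a,s,b),onz(t,*a,h),onz(s,*b,h))
for a in [(657,141),(763,138),(779,458),(672,459)]: print("tray",onz(t,*T(*a),.012))
```

```text
tin1 (array([0.4006, 0.3539, 0.0279]), np.float64(0.0033781558823567526)) [array([0.4002, 0.3477, 0.04  ]), array([0.408 , 0.3444, 0.04  ]), array([0.4013, 0.3413, 0.056 ]), array([0.4165, 0.3299, 0.056 ])]
tin2 (array([0.61  , 0.3278, 0.0312]), np.float64(0.005597832681022638)) [array([0.6067, 0.3223, 0.04  ]), array([0.6146, 0.3227, 0.04  ]), array([0.6045, 0.3163, 0.056 ]), array([0.6203, 0.3086, 0.056 ])]
pan (array([0.7434, 0.2067, 0.1203]), np.float64(0.0019009526025773184)) [0.7407 0.2041 0.127 ]
pan (array([0.7349, 0.0812, 0.1206]), np.float64(0.002131717204910409)) [0.7322 0.0795 0.127 ]
pan (array([0.5082, 0.1003, 0.1166]), np.float64(0.0007634935007053948)) [0.5074 0.0983 0.127 ]
pan (array([0.5169, 0.2289, 0.1155]), np.float64(0.006513494332922769)) [0.514 0.223 0.127]
pan (array([ 0.6835, -0.0265,  0.1238]), np.float64(0.0016735733578644107)) [ 0.6834 -0.026   0.127 ]
pan  [ 0.6705 -0.1527  0.127 ]
pan (array([ 0.5264, -0.142 ,  0.115 ]), np.float64(0.0023461290373466624)) [ 0.5247 -0.1417  0.127 ]
pan (array([ 0.5381, -0.016 ,  0.1214]), np.float64(0.000176163244165332)
[... 172 characters left out ...]
0.1054 0.165 ]
disp [0.395  0.1054 0.165 ] | [0.4882 0.0233 0.165 ]
500 (array([ 0.6379, -0.2916,  0.071 ]), np.float64(0.0016012030731487295)) [ 0.6373 -0.2921  0.071 ] [ 0.6385 -0.2911  0.071 ]
200 (array([ 0.5551, -0.278 ,  0.0588]), np.float64(0.006464035487722522)) [ 0.5573 -0.2754  0.061 ] [ 0.5534 -0.2808  0.061 ]
200 (array([ 0.4844, -0.2776,  0.0605]), np.float64(0.008329114555402523)) [ 0.4876 -0.2747  0.061 ] [ 0.4812 -0.2802  0.061 ]
100 (array([ 0.4151, -0.2951,  0.0637]), np.float64(0.006156136037385715)) [ 0.4171 -0.2947  0.057 ] [ 0.4088 -0.2943  0.057 ]
tray [ 0.6754 -0.2279  0.012 ]
tray [ 0.6787 -0.3357  0.012 ]
tray [ 0.3589 -0.3424  0.012 ]
tray [ 0.357  -0.2376  0.012 ]
```

Run:
```python
from h import *
np.set_printoptions(precision=4,suppress=True)
t=cap("top");s=cap("scene")
for c,n,boxes in ((t,"top",[(120,260,165,300),(132,178,175,220)]),(s,"scene",[(290,110,330,150),(345,142,380,180)])):
    hsv=cv2.cvtColor(c["img"],cv2.COLOR_RGB2HSV)
    for (a,b,e,f) in boxes:
        P=hsv[b:f,a:e]; 
        m=((P[...,1]<38)&(P[...,2]>110)).astype(np.uint8)
        m=cv2.morphologyEx(m,cv2.MORPH_OPEN,np.ones((2,2),np.uint8))
        k,l,st,ce=cv2.connectedComponentsWithStats(m); i=1+np.argmax(st[1:,4])
        x,y,w,h,A=st[i]; cu,cv=ce[i]+[a,b]
        print(n,(x+a,y+b,w,h,A),(cu,cv),onz(c,cu,cv,.04),onz(c,cu,cv,.056))
print("bg",cv2.cvtColor(t["img"],cv2.COLOR_RGB2HSV)[340:344,250:252].reshape(-1,3)[:4])
print("jar",onz(t,466,199,.13),onz(s,189,344,.13))
c=cap("wrist");R,tt=np.array(c["R"]),np.array(c["t"]);st=bot.read_state()
Rt=st["tcp_rot"];print("cam in tool",Rt.T@(-R.T@tt-st["position"]),Rt.T@R.T)
```

```text
top (np.int32(120), np.int32(260), np.int32(31), np.int32(37), np.int32(750)) (np.float64(134.636), np.float64(277.9533333333333)) [0.4007 0.3557 0.04  ] [0.4017 0.3492 0.056 ]
top (np.int32(132), np.int32(178), np.int32(43), np.int32(42), np.int32(983)) (np.float64(148.82807731434383), np.float64(201.57884028484233)) [0.5958 0.3291 0.04  ] [0.5937 0.3229 0.056 ]
scene (np.int32(299), np.int32(120), np.int32(21), np.int32(14), np.int32(237)) (np.float64(308.8101265822785), np.float64(126.57805907172995)) [0.4105 0.3456 0.04  ] [0.4189 0.3312 0.056 ]
scene (np.int32(345), np.int32(162), np.int32(33), np.int32(18), np.int32(314)) (np.float64(355.7579617834395), np.float64(173.29617834394904)) [0.6305 0.2564 0.04  ] [0.6359 0.2431 0.056 ]
bg [[ 19  34 143]
 [ 20  38 141]
 [ 19  34 141]
 [ 17  36 140]]
jar [ 0.5928 -0.447   0.13  ] [ 0.6019 -0.451   0.13  ]
cam in tool [-0.0781 -0.0931  0.0006] [[-0.0005  0.9593  0.2823]
 [ 0.0005 -0.2823  0.9593]
 [ 1.      0.0006 -0.0003]]
```

```bash
python3 -m pendant '[[[3.4,0,-1.9],[0,0,0],0],[[3.4,0,-1.9],[0,0,0],0],[[3.4,0,-1.9],[0,0,0],0],[[3.4,0,-1.9],[0,0,0],0],[[3.4,0,-1.9],[0,0,0],0],[[3.4,0,-1.9],[0,0,0],0],[[3.4,0,-1.9],[0,0,0],0],[[3.4,0,-1.9],[0,0,0],0],[[3.4,0,-1.9],[0,0,0],0],[[3.4,0,-1.9],[0,0,0],0],[[0,0,0],[0,-0.0855,0],0],[[0,0,0],[0,-0.0855,0],0],[[0,0,0],[0,0,0],0],[[0,0,0],[0,0,0],0]]'
cat >> h.py <<'E'
def wray(c,u,v):
    x=(u-c["cx"])/c["fx"];y=(v-c["cy"])/c["fy"];r=np.hypot(x,y)
    k=np.sin(r)/r if r>1e-9 else 1
    R=np.array(c["R"]); d=R.T@np.array([x*k,y*k,np.cos(r)]); return -R.T@np.array(c["t"]),d
def wonz(c,u,v,z):
    o,d=wray(c,u,v); return o+d*(z-o[2])/d[2]
def wproj(c,X):
    p=np.array(c["R"])@np.array(X)+np.array(c["t"]); th=np.arctan2(np.hypot(p[0],p[1]),p[2]); a=np.arctan2(p[1],p[0])
    return np.array([c["cx"]+c["fx"]*th*np.cos(a),c["cy"]+c["fy"]*th*np.sin(a)])
def goto(X,yawz=None,zg=None):
    """X: desired grasp point; prints shift in tool axes (cm) and yaw turn about tool y to reach jaw dir yawz (deg)"""
    st=bot.read_state();R=st["tcp_rot"];g=st["position"]+R[:,1]*0.051
    sh=R.T@(np.array(X)-g)*100
    z=np.degrees(np.arctan2(R[1,2],R[0,2]))
    print("t",round(st["time_s"],2),"grasp now",g.round(4),"jawdir",round(z,2),"open",round(st["opening"],3),"F",np.round(st["force"],1))
    print(" shift cm",sh.round(2),"down tilt",(R[:,1]).round(4), "turn y" , None if yawz is None else round(-np.radians(yawz-z),4))
E
python3 - <<'E'
from h import *
c=cap("wrist","w1");goto([.44,.335,.24],85.3)
E
```

```text
time_s: 1.67
position: [0.438, 0.336, 0.2923]
tcp_rot: [[0.996, -0.0, 0.084], [-0.084, 0.0, 0.996], [-0.0, -1.0, 0.0]]
force: [-0.2, 0.6, 0.6]
opening: 1.001
t 1.72 grasp now [0.4378 0.3363 0.2413] jawdir 85.21 open 1.0 F [-0.3  0.2  1.2]
 shift cm [ 0.23  0.13 -0.11] down tilt [-0.e+00  1.e-04 -1.e+00] turn y -0.0015
```

View pics/w1.png

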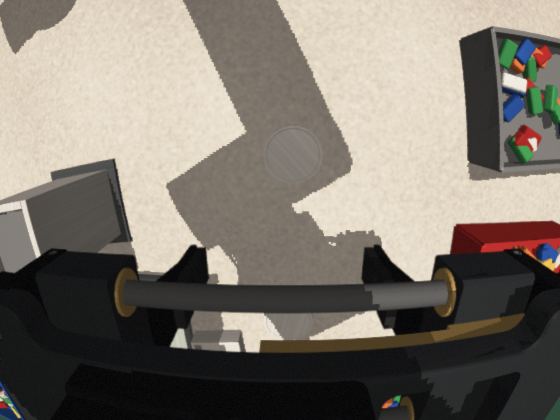

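The wrist view shows tin 1's top as a circle at about (294,154), radius 28 px.

Run:
```python
from h import *
np.set_printoptions(precision=4,suppress=True)
c=cap("wrist")
for z in(.04,.056):
    print(z,wonz(c,294,154,z),np.linalg.norm(wonz(c,265.5,154,z)-wonz(c,322,154,z)))
X=wonz(c,294,154,.04); X[2]=.033; goto(X)
crop(c,230,90,360,220,5,"w1c")
t=cap("top","t1")
```

```text
0.04 [0.3984 0.35   0.04  ] 0.060254709596456846
0.056 [0.3966 0.3497 0.056 ] 0.05746420982686837
t 1.77 grasp now [0.4376 0.3364 0.2413] jawdir 85.26 open 1.0 F [-0.1  0.5  0.3]
 shift cm [-4.02 20.83  1.03] down tilt [ 0.0001  0.0001 -1.    ] turn y None
```

View pics/w1c.png

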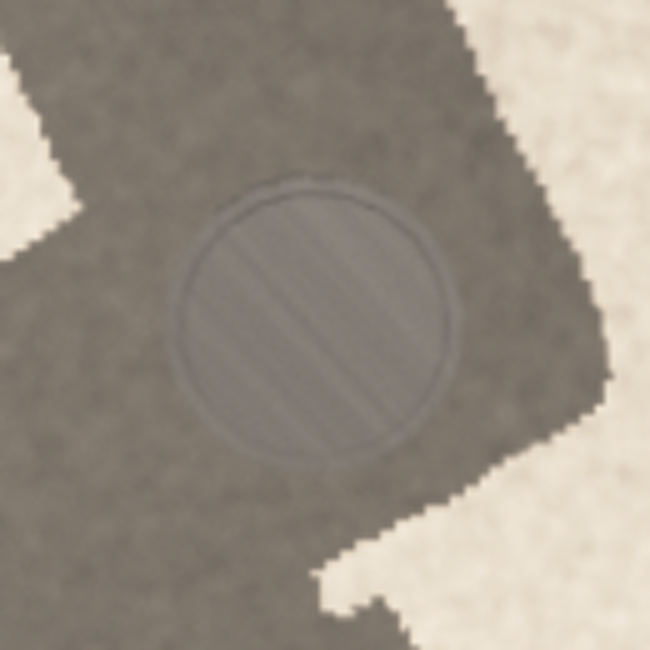

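View pics/t1.png

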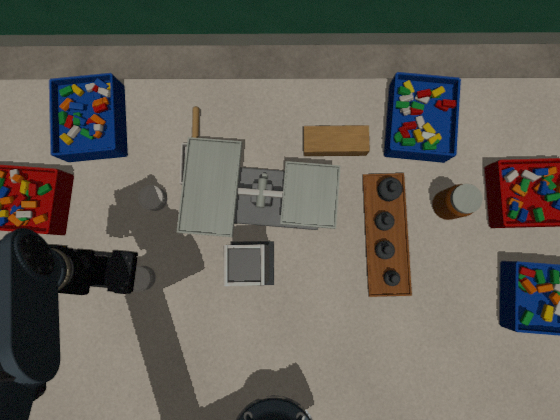

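Wrist and top agree on tin 1 at about (0.399, 0.350), and its diameter matches a 40 mm tall tin. Grasping it.

```bash
python3 -m pendant '[[[-2,0,0.5],[0,0,0],0],[[-2,0,0.5],[0,0,0],0],[[0,4,0],[0,0,0],0],[[0,4,0],[0,0,0],0],[[0,4,0],[0,0,0],0],[[0,4,0],[0,0,0],0],[[0,3,0],[0,0,0],0],[[0,1.8,0],[0,0,0],0],[[0,0,0],[0,0,0],0],[[0,0,0],[0,0,0],1],[[0,0,0],[0,0,0],1],[[0,0,0],[0,0,0],1],[[0,0,0],[0,0,0],1],[[0,0,0],[0,0,0],1],[[0,0,0],[0,0,0],1],[[0,0,0],[0,0,0],1],[[0,0,0],[0,0,0],1]]'
python3 - <<'E'
from h import *
goto([.5,.35,.033]); cap("wrist","w2")
E
```

```text
time_s: 3.23
position: [0.3995, 0.3496, 0.0858]
tcp_rot: [[0.997, 0.002, 0.082], [-0.082, 0.001, 0.997], [0.002, -1.0, 0.001]]
force: [-0.1, -0.3, 6.7]
opening: 0.734
t 3.23 grasp now [0.3996 0.3497 0.0348] jawdir 85.32 open 0.734 F [-0.1 -0.3  6.7]
 shift cm [10.01  0.2   0.85] down tilt [ 0.0021  0.001  -1.    ] turn y None
```

View pics/w2.png

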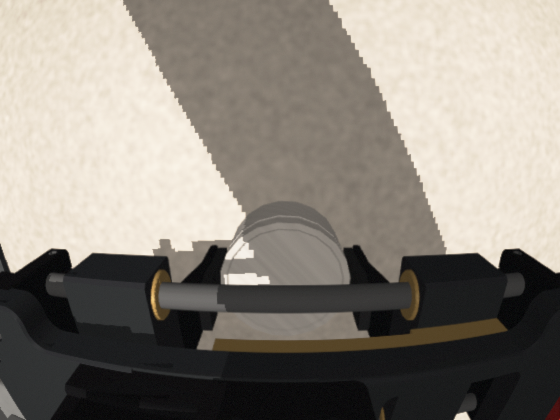

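Run:
```python
from h import *
np.set_printoptions(precision=4,suppress=True)
c=cap("wrist"); crop(c,200,180,370,350,4,"w2c")
st=bot.read_state();R=st["tcp_rot"];g=st["position"]+R[:,1]*.051
for dx in(-.004,0,.004):
  for z in(.04,.0):
    X=g+R[:,0]*(dx-.032);X[2]=z;print(dx,z,wproj(c,X))
```

```text
-0.004 0.04 [283.2894 214.2948]
-0.004 0.0 [283.5358 193.6307]
0 0.04 [283.2969 222.799 ]
0 0.0 [283.539  200.4844]
0.004 0.04 [283.3048 231.1573]
0.004 0.0 [283.5426 207.2642]
```

View pics/w2c.png

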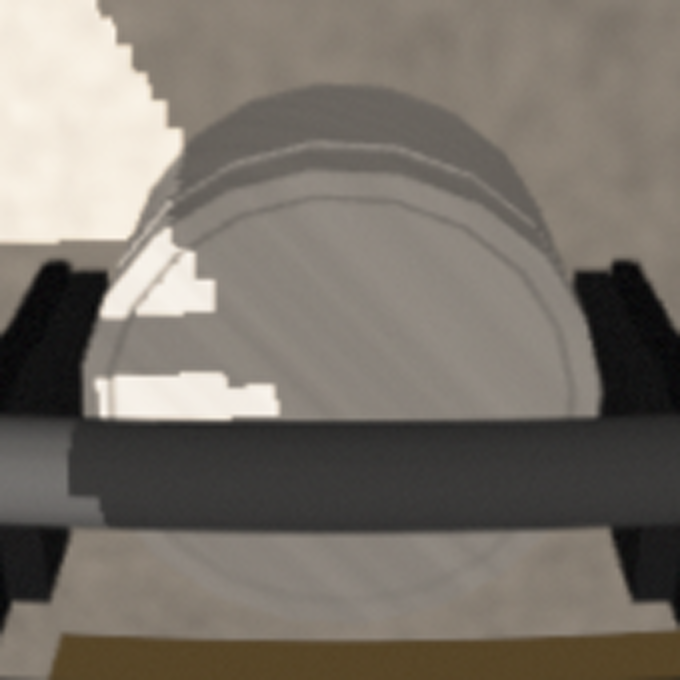

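Wrist projection shows the tin centred in the grasp (dx≈0). Lifting it to the pan.

```bash
python3 -m pendant '[[[0,-3.6,0],[0,0,0],1],[[0,-3.6,0],[0,0,0],1],[[0,-3.6,0],[0,0,0],1],[[0,-3.6,0],[0,0,0],1],[[0,-3.6,0],[0,0,0],1],[[2.64,0,-2.56],[0,0,0],1],[[2.64,0,-2.56],[0,0,0],1],[[2.64,0,-2.56],[0,0,0],1],[[2.64,0,-2.56],[0,0,0],1],[[2.64,0,-2.56],[0,0,0],1],[[2.64,0,-2.56],[0,0,0],1],[[2.64,0,-2.56],[0,0,0],1],[[0,0,0],[0,0,0],1],[[0,0,0],[0,0,0],1]]'
python3 - <<'E'
from h import *
goto([.569,.1557,.151],85.3); cap("wrist","w3")
E
```

```text
time_s: 4.5
position: [0.5695, 0.1538, 0.2641]
tcp_rot: [[0.996, 0.0, 0.086], [-0.086, 0.0, 0.996], [0.0, -1.0, 0.0]]
force: [-0.5, 0.1, -0.7]
opening: 0.728
t 4.5 grasp now [0.5695 0.1538 0.2131] jawdir 85.08 open 0.728 F [-0.5  0.1 -0.7]
 shift cm [-0.06  6.21  0.19] down tilt [ 2.e-04  3.e-04 -1.e+00] turn y -0.0038
```

View pics/w3.png

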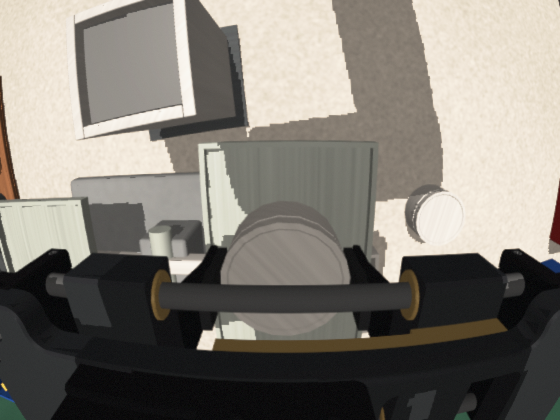

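The wrist shows the pan's near edge at (200,143) to (377,141), the dispenser rim's corners at (79,138) and (196,119), and tin 2 at (439,217).

Run:
```python
from h import *
np.set_printoptions(precision=4,suppress=True)
c=cap("wrist")
for p in[(79,138),(196,119),(73,16)]: print("rim",wonz(c,*p,.165))
for p in[(200,143),(377,141)]: print("pan",wonz(c,*p,.127))
for p in [(440,216)]:print("tin2",wonz(c,*p,.04))
print(wonz(c,415,222,.04),wonz(c,463,210,.04))
```

```text
rim [0.4832 0.0232 0.165 ]
rim [0.4846 0.1094 0.165 ]
rim [0.3952 0.0245 0.165 ]
pan [0.5011 0.1    0.127 ]
pan [0.5101 0.2274 0.127 ]
tin2 [0.6021 0.3251 0.04  ]
[0.6063 0.2943 0.04  ] [0.5977 0.3553 0.04  ]
```

```bash
python3 -m pendant '[[[-0.2,2.2,0.3],[0,0,0],1],[[0,2,0],[0,0,0],1],[[0,1.5,0],[0,0,0],1],[[0,0.5,0],[0,0,0],1],[[0,0,0],[0,0,0],1],[[0,0,0],[0,0,0],1],[[0,0,0],[0,0,0],0],[[0,0,0],[0,0,0],0],[[0,0,0],[0,0,0],0],[[0,0,0],[0,0,0],0],[[0,0,0],[0,0,0],0],[[0,-2.5,0],[0,0,0],0],[[0,-3.5,0],[0,0,0],0],[[0,-3.5,0],[0,0,0],0]]'
python3 - <<'E'
from h import *
cap("wrist","w4"); c=cap("scene","s4"); X=[.602,.325,.033]; goto(X)
E
```

```text
time_s: 5.77
position: [0.566, 0.1586, 0.2974]
tcp_rot: [[0.997, -0.003, 0.082], [-0.082, -0.0, 0.997], [-0.003, -1.0, -0.001]]
force: [0.5, 0.9, 0.4]
opening: 0.998
t 5.87 grasp now [0.5707 0.1592 0.2527] jawdir 85.32 open 0.999 F [ 0.7 -0.2 -0.6]
 shift cm [ 1.46 22.03 16.73] down tilt [ 0.0136  0.0012 -0.9999] turn y None
```

View pics/w4.png

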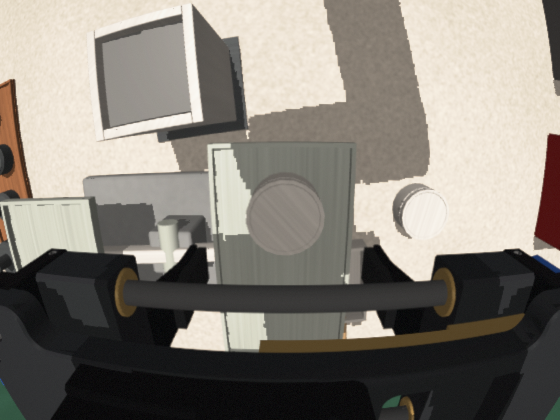

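View pics/s4.png

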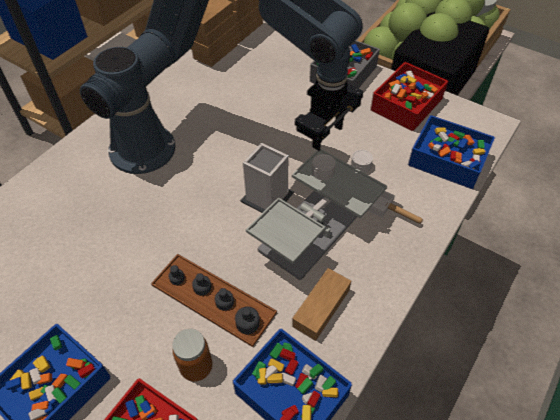

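Tin 1 stands in the pan at wrist (286,216), and the pan has sunk. Next is tin 2.

```bash
python3 -m pendant '[[[1,0,3.4],[0,0,0],0],[[1,0,3.4],[0,0,0],0],[[1,0,3.4],[0,0,0],0],[[1,0,3.4],[0,0,0],0],[[1,0,3.3],[0,0,0],0],[[0,0,0],[0,0,0],0],[[0,0,0],[0,0,0],0]]'
python3 - <<'E'
from h import *
cap("wrist","w5"); X=[.602,.325,.033]; goto(X)
E
```

```text
time_s: 6.45
position: [0.63, 0.3247, 0.2958]
tcp_rot: [[0.997, -0.001, 0.079], [-0.079, -0.001, 0.997], [-0.001, -1.0, -0.001]]
force: [-0.6, -1.5, -0.2]
opening: 0.999
t 6.5 grasp now [0.6296 0.3233 0.245 ] jawdir 85.38 open 0.998 F [ 0.6  0.1 -0.2]
 shift cm [-2.73e+00  2.12e+01 -2.00e-02] down tilt [-0.002  -0.0013 -1.    ] turn y None
```

View pics/w5.png

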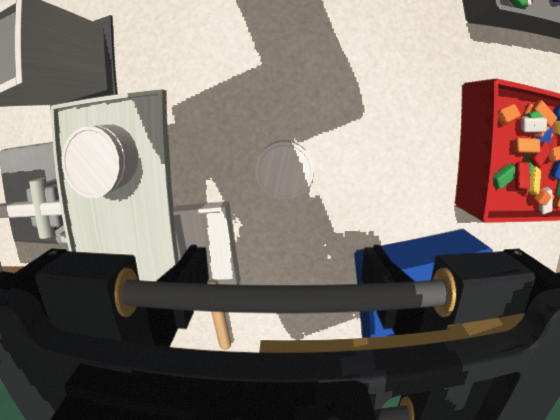

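Run:
```python
from h import *
np.set_printoptions(precision=4,suppress=True)
c=cap("wrist")
X=wonz(c,285,170,.04);print("tin2",X,np.linalg.norm(wonz(c,256,170,.04)-wonz(c,314,170,.04)))
print("scoop corner",wonz(c,228,207,.03),wonz(c,235,275,.03))
print("pan edge",wonz(c,166,91,.11),wonz(c,173,215,.11))
X[2]=.033;goto(X)
crop(c,150,60,360,290,3.2,"w5c")
```

```text
tin2 [0.6069 0.3257 0.04  ] 0.06304626741777937
scoop corner [0.6458 0.2564 0.03  ] [0.7338 0.253  0.03  ]
pan edge [0.5147 0.228  0.11  ] [0.6283 0.219  0.11  ]
t 6.55 grasp now [0.6296 0.3225 0.2452] jawdir 85.32 open 1.001 F [-0.5 -0.5 -0.4]
 shift cm [-2.24 21.23  0.17] down tilt [-0.0021 -0.0013 -1.    ] turn y None
```

View pics/w5c.png

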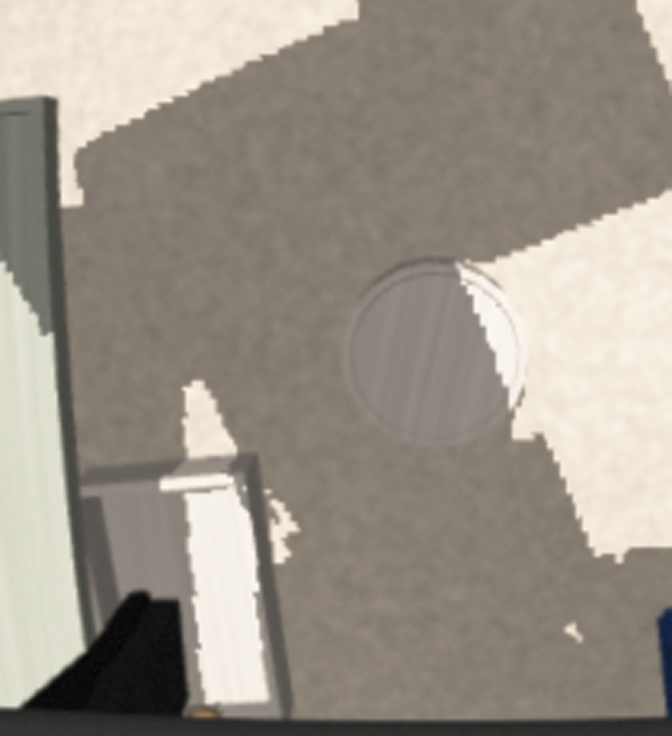

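```bash
python3 -m pendant '[[[-2.3,0,0.4],[0,0,0],0],[[0,4,0],[0,0,0],0],[[0,4,0],[0,0,0],0],[[0,4,0],[0,0,0],0],[[0,4,0],[0,0,0],0],[[0,3.4,0],[0,0,0],0],[[0,1.8,0],[0,0,0],0],[[0,0,0],[0,0,0],0],[[0,0,0],[0,0,0],1],[[0,0,0],[0,0,0],1],[[0,0,0],[0,0,0],1],[[0,0,0],[0,0,0],1],[[0,0,0],[0,0,0],1],[[0,0,0],[0,0,0],1],[[0,0,0],[0,0,0],1]]'
python3 - <<'E'
from h import *
np.set_printoptions(precision=4,suppress=True)
goto([.677,.1485,.215],85.3); c=cap("wrist"); crop(c,200,180,370,350,4,"w6c")
st=bot.read_state();R=st["tcp_rot"];g=st["position"]+R[:,1]*.051
for dx in(-.004,0,.004):
  for z in(.04,.0):
    X=g+R[:,0]*(dx-.032);X[2]=z;print(dx,z,(wproj(c,X)-[200,180])*4)
E
```

```text
time_s: 7.8
position: [0.6088, 0.329, 0.0875]
tcp_rot: [[0.997, 0.003, 0.081], [-0.081, 0.0, 0.997], [0.003, -1.0, 0.0]]
force: [-0.7, -2.3, 6.8]
opening: 0.725
t 7.8 grasp now [0.6089 0.329  0.0365] jawdir 85.34 open 0.725 F [-0.7 -2.3  6.8]
 shift cm [  8.31 -17.83 -17.43] down tilt [ 0.0031  0.0001 -1.    ] turn y 0.0006
-0.004 0.04 [333.1969 132.3831]
-0.004 0.0 [334.3982  51.1792]
0 0.04 [333.2266 166.0531]
0 0.0 [334.4102  78.3612]
0.004 0.04 [333.2584 199.1567]
0.004 0.0 [334.4233 105.254 ]
```

View pics/w6c.png

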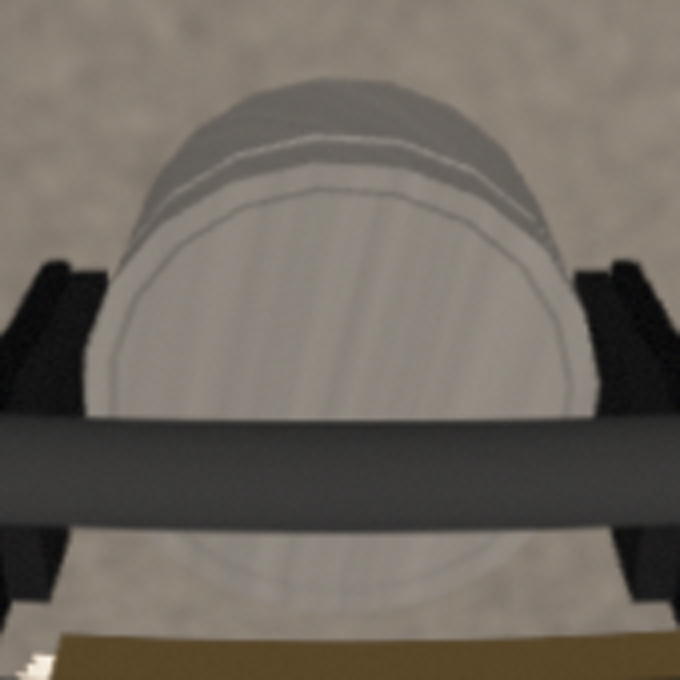

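```bash
python3 -m pendant '[[[0,-3.6,0],[0,0,0],1],[[0,-3.6,0],[0,0,0],1],[[0,-3.6,0],[0,0,0],1],[[0,-3.6,0],[0,0,0],1],[[0,-3.6,0],[0,0,0],1],[[1.39,0,-2.9],[0,0,0],1],[[1.39,0,-2.9],[0,0,0],1],[[1.39,0,-2.9],[0,0,0],1],[[1.39,0,-2.9],[0,0,0],1],[[1.39,0,-2.9],[0,0,0],1],[[1.36,0,-2.9],[0,0,0],1],[[0,0,0],[0,0,0],1],[[0,0,0],[0,0,0],1]]'
python3 - <<'E'
from h import *
goto([.677,.1485,.139],85.3); cap("wrist","w7")
E
```

```text
time_s: 8.93
position: [0.6767, 0.1468, 0.265]
tcp_rot: [[0.996, -0.0, 0.085], [-0.085, 0.001, 0.996], [-0.0, -1.0, 0.0]]
force: [-0.8, -0.4, -1.5]
opening: 0.726
t 8.93 grasp now [0.6767 0.1468 0.214 ] jawdir 85.11 open 0.726 F [-0.8 -0.4 -1.5]
 shift cm [0.02 7.5  0.16] down tilt [-4.e-04  5.e-04 -1.e+00] turn y -0.0034
```

View pics/w7.png

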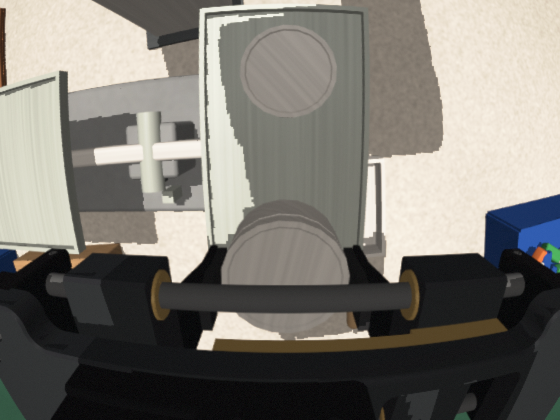

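```bash
python3 -m pendant '[[[0,2.5,0.2],[0,0,0],1],[[0,2.5,0],[0,0,0],1],[[0,2,0],[0,0,0],1],[[0,0.5,0],[0,0,0],1],[[0,0,0],[0,0,0],1],[[0,0,0],[0,0,0],1],[[0,0,0],[0,0,0],0],[[0,0,0],[0,0,0],0],[[0,0,0],[0,0,0],0],[[0,0,0],[0,0,0],0],[[0,0,0],[0,0,0],0],[[0,-2.5,0],[0,0,0],0],[[0,-3.5,0],[0,0,0],0],[[0,-3.5,0],[0,0,0],0],[[0,-2,0],[0,0,0],0],[[0,0,0],[0,0,0],0]]'
python3 - <<'E'
from h import *
c=cap("wrist","w8"); t=cap("top","t8"); goto([.5551,-.277,.17],90)
np.set_printoptions(precision=4,suppress=True)
for n,p,h in [("500",(735,168),.071),("200",(717,252),.061),("200",(718,325),.061),("100",(740,400),.057)]: print(n)
E
```

```text
time_s: 10.32
position: [0.6793, 0.151, 0.3122]
tcp_rot: [[0.997, 0.013, 0.082], [-0.082, 0.001, 0.997], [0.012, -1.0, 0.002]]
force: [0.2, 0.0, 0.3]
opening: 0.996
t 10.42 grasp now [0.6768 0.1507 0.2554] jawdir 85.3 open 1.001 F [ 0.  -0.4 -0.3]
 shift cm [ -8.65   8.5  -43.63] down tilt [ 2.2e-03  1.0e-04 -1.0e+00] turn y -0.082
500
200
200
100
```

View pics/w8.png

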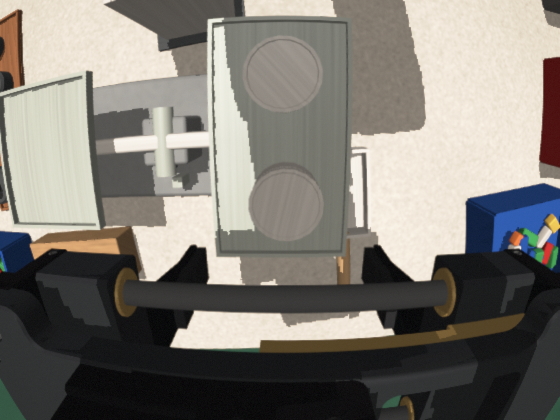

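View pics/t8.png

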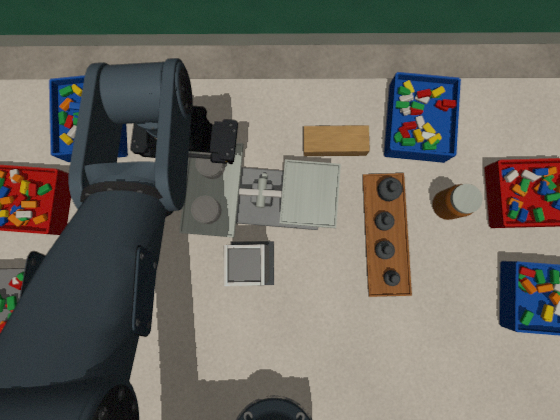

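Both tins stand in the goods pan at wrist (283,74) and (285,203). All the weights are still in the tray. Heading for the weights.

```bash
python3 -m pendant '[[[-0.43,0,-3.62],[0,0,0],0],[[-0.43,0,-3.62],[0,0,0],0],[[-0.43,0,-3.62],[0,0,0],0],[[-0.43,0,-3.62],[0,0,0],0],[[-0.43,0,-3.62],[0,0,0],0],[[-0.43,0,-3.62],[0,0,0],0],[[-0.43,0,-3.62],[0,0,0],0],[[-0.43,0,-3.62],[0,0,0],0],[[-0.43,0,-3.62],[0,0,0],0],[[-0.43,0,-3.62],[0,0,0],0],[[-0.43,0,-3.62],[0,0,0],0],[[-0.43,0,-3.62],[0,0,0],0],[[0,0,0],[0,0,0],0],[[0,0,0],[0,0,0],0],[[0,0,0],[0,0,0],0]]'
python3 - <<'E'
from h import *
c=cap("wrist","w9"); goto([.5551,-.277,.17],90)
E
```

```text
time_s: 11.67
position: [0.5887, -0.2773, 0.3032]
tcp_rot: [[0.997, -0.003, 0.083], [-0.083, 0.003, 0.997], [-0.003, -1.0, 0.003]]
force: [0.4, 0.8, -0.2]
opening: 0.998
t 11.72 grasp now [ 0.589  -0.2765  0.2527] jawdir 85.34 open 0.997 F [0.6 0.3 0.6]
 shift cm [-3.35  8.28 -0.35] down tilt [-0.0025  0.0025 -1.    ] turn y -0.0813
```

View pics/w9.png

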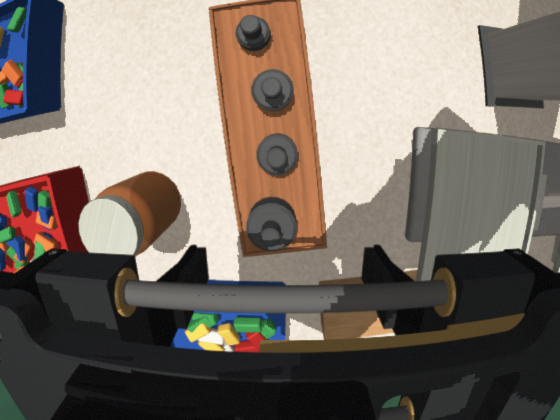

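Run:
```python
from h import *
c=cap("wrist"); crop(c,215,0,325,250,3.2,"w9c")
```

```text
(no output)
```

View pics/w9c.png

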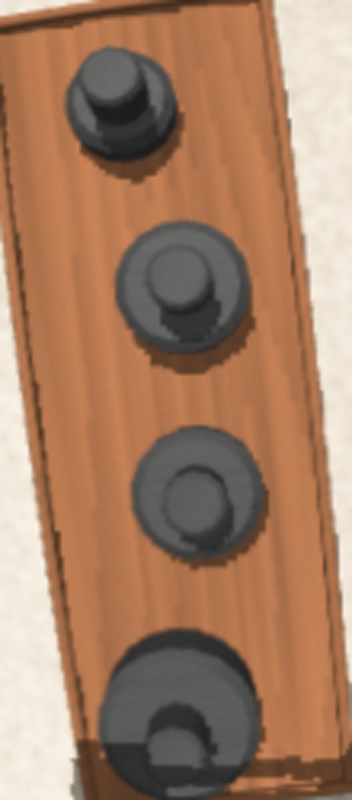

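Run:
```python
from h import *
np.set_printoptions(precision=4,suppress=True)
c=cap("wrist")
f=lambda u,v:(215+(u+.5)/3.2-.5,(v+.5)/3.2-.5)
for n,p,h in[("200x",(195,500),.061),("200y",(180,275),.061),("100",(112,75),.057),("500",(178,750),.071),("200x disc",(199,493),.031),("200y disc",(183,288),.031)]: print(n,wonz(c,*f(*p),h))
X=wonz(c,*f(195,500),.061);X[2]=.055;goto(X)
t=cap("top");crop(t,370,160,420,310,4,"t9c")
```

```text
200x [ 0.549  -0.2815  0.061 ]
200y [ 0.4758 -0.2802  0.061 ]
100 [ 0.4047 -0.2969  0.057 ]
500 [ 0.6305 -0.294   0.071 ]
200x disc [ 0.5499 -0.2809  0.031 ]
200y disc [ 0.4773 -0.2805  0.031 ]
t 11.82 grasp now [ 0.5896 -0.2761  0.2535] jawdir 85.42 open 0.998 F [ 0.3 -0.3 -0.6]
 shift cm [-3.98 19.86 -0.89] down tilt [-0.0013  0.0013 -1.    ] turn y None
```

View pics/t9c.png

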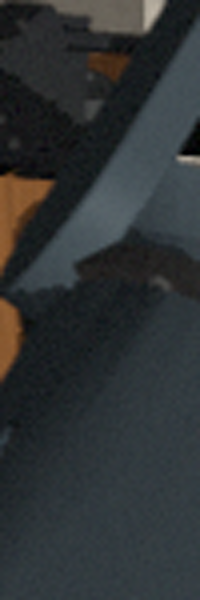

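```bash
python3 -m pendant '[[[-2,0,-0.4],[0,0,0],0],[[-2,0,-0.5],[0,0,0],0],[[0,4,0],[0,0,0],0.3],[[0,4,0],[0,0,0],0.4],[[0,4,0],[0,0,0],0.4],[[0,4,0],[0,0,0],0.4],[[0,2.4,0],[0,0,0],0.4],[[0,1.4,0],[0,0,0],0.4],[[0,0,0],[0,0,0],0.4]]'
python3 - <<'E'
from h import *
c=cap("wrist","w10"); goto([.5551,-.277,.055],90)
E
```

```text
time_s: 12.62
position: [0.5475, -0.2811, 0.1036]
tcp_rot: [[0.997, -0.006, 0.08], [-0.08, 0.005, 0.997], [-0.006, -1.0, 0.004]]
force: [0.5, 0.2, 1.0]
opening: 0.62
t 12.67 grasp now [ 0.5484 -0.2818  0.0546] jawdir 85.41 open 0.611 F [0.9 0.3 0.9]
 shift cm [ 0.63 -0.04  0.53] down tilt [-0.0032  0.0025 -1.    ] turn y -0.0802
```

View pics/w10.png

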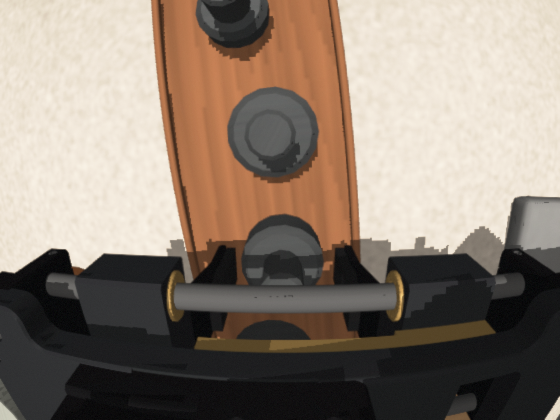

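```bash
python3 - <<'E'
from h import *
np.set_printoptions(precision=4,suppress=True)
c=cap("wrist")
st=bot.read_state();R=st["tcp_rot"];g=st["position"]+R[:,1]*.051
for dx in(-.004,0,.004):
  for z in(.031,.005):
    X=g+R[:,0]*(dx-.024);X[2]=z;print(dx,z,wproj(c,X))
print("200y",wonz(c,269,133,.061),wonz(c,272,131,.031))
E
python3 -m pendant '[[[0,0,0],[0,0,0],1],[[0,0,0],[0,0,0],1],[[0,0,0],[0,0,0],1],[[0,0,0],[0,0,0],1],[[0,0,0],[0,0,0],1],[[0,0,0],[0,0,0],1],[[0,0,0],[0,0,0],1]]'
```

```text
-0.004 0.031 [281.8227 214.8958]
-0.004 0.005 [282.1097 202.7376]
0 0.031 [281.8369 221.9445]
0 0.005 [282.1191 208.9813]
0.004 0.031 [281.8517 228.8953]
0.004 0.005 [282.1291 215.1583]
200y [ 0.4762 -0.282   0.061 ] [ 0.4764 -0.2819  0.031 ]
time_s: 13.3
position: [0.5491, -0.2837, 0.1078]
tcp_rot: [[0.997, 0.001, 0.082], [-0.082, -0.0, 0.997], [0.001, -1.0, -0.0]]
force: [0.9, 0.8, 4.0]
opening: 0.246
```

```bash
python3 -m pendant '[[[0,-2,0],[0,0,0],1],[[0,-3.6,0],[0,0,0],1],[[0,-3.8,0],[0,0,0],1],[[0,-3.8,0],[0,0,0],1],[[0,-3.8,0],[0,0,0],1],[[1.11,0,3.37],[0,0,0],1],[[1.11,0,3.37],[0,0,0],1],[[1.11,0,3.37],[0,0,0],1],[[1.11,0,3.37],[0,0,0],1],[[1.11,0,3.37],[0,0,0],1],[[1.11,0,3.37],[0,0,0],1],[[0,0,0],[0,0,0],1],[[0,0,0],[0,0,0],1]]'
python3 - <<'E'
from h import *
c=cap("wrist","w11"); goto([.632,-.088,.189],85.3)
E
```

```text
time_s: 14.38
position: [0.6319, -0.0852, 0.2764]
tcp_rot: [[0.997, -0.002, 0.078], [-0.078, 0.0, 0.997], [-0.002, -1.0, 0.0]]
force: [-0.5, -0.2, -2.2]
opening: 0.242
t 14.43 grasp now [ 0.6314 -0.0868  0.2255] jawdir 85.43 open 0.244 F [ 0.2 -0.3 -2.5]
 shift cm [ 0.07  3.65 -0.12] down tilt [-1.8e-03 -3.0e-04 -1.0e+00] turn y 0.0023
```

View pics/w11.png

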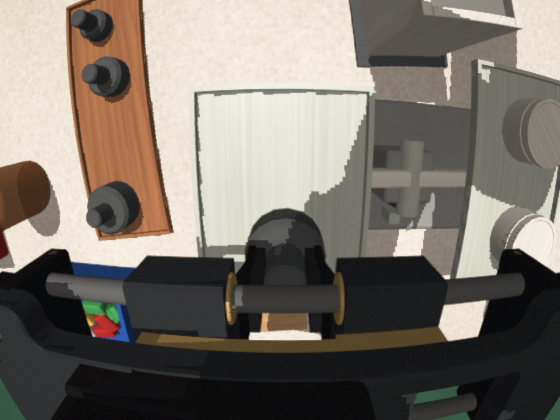

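```bash
python3 - <<'E'
from h import *
c=cap("wrist")
a,b=wonz(c,195,93,.144),wonz(c,369,93,.144);print(a,b,(a+b)/2)
E
python3 -m pendant '[[[0,2,0],[0,0,0],1],[[0,1.2,0],[0,0,0],1],[[0,0.5,0],[0,0,0],1],[[0,0,0],[0,0,0],1],[[0,0,0],[0,0,0],1],[[0,0,0],[0,0,0],0.6],[[0,0,0],[0,0,0],0.4],[[0,0,0],[0,0,0],0.4],[[0,0,0],[0,0,0],0.4],[[0,-2,0],[0,0,0],0.4],[[0,-3,0],[0,0,0],0.4],[[0,-3,0],[0,0,0],0.4],[[0,0,0],[0,0,0],0.4]]'
python3 - <<'E'
from h import *
c=cap("wrist","w12"); goto([.476,-.282,.2],85.3)
E
```

```text
[ 0.52867015 -0.14084086  0.144     ] [ 0.538535  -0.0199153  0.144    ] [ 0.53360258 -0.08037808  0.144     ]
time_s: 15.57
position: [0.635, -0.0883, 0.3276]
tcp_rot: [[0.997, 0.013, 0.081], [-0.081, -0.004, 0.997], [0.014, -1.0, -0.003]]
force: [0.8, -0.7, 1.1]
opening: 0.595
t 15.62 grasp now [ 0.6344 -0.0881  0.2739] jawdir 85.33 open 0.595 F [-0.5 -0.6 -0.8]
 shift cm [-14.28   7.3  -20.6 ] down tilt [ 0.0094 -0.003  -1.    ] turn y 0.0006
```

View pics/w12.png

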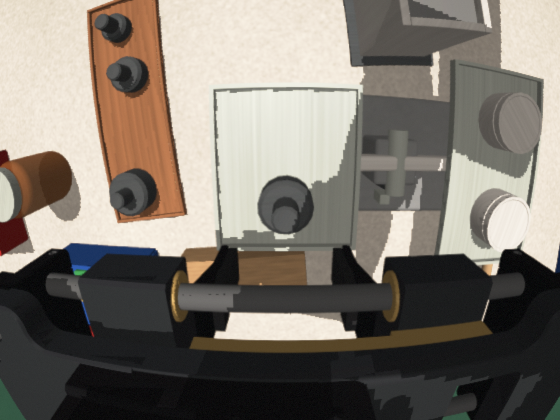

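First 200 g weight is in the pan at wrist (285,205). Going for the second one.

```bash
python3 -m pendant '[[[-2,0,-2.94],[0,0,0],0.4],[[-2,0,-2.94],[0,0,0],0.4],[[-2,0,-2.94],[0,0,0],0.4],[[-2,0,-2.94],[0,0,0],0.4],[[-2,0,-2.94],[0,0,0],0.4],[[-2,0,-2.94],[0,0,0],0.4],[[-2,0,-2.94],[0,0,0],0.4],[[0,3.5,0],[0,0,0],0.4],[[0,3.5,0],[0,0,0],0.4],[[0,3.5,0],[0,0,0],0.4],[[0,3,0],[0,0,0],0.4],[[0,0,0],[0,0,0],0.4],[[0,0,0],[0,0,0],0.4]]'
python3 - <<'E'
from h import *
c=cap("wrist","w13"); goto([.4775,-.282,.056],85.3)
E
```

```text
time_s: 16.7
position: [0.4746, -0.2804, 0.1836]
tcp_rot: [[0.997, -0.004, 0.082], [-0.082, 0.003, 0.997], [-0.004, -1.0, 0.003]]
force: [0.1, -0.6, 1.2]
opening: 0.6
t 16.75 grasp now [ 0.4757 -0.2812  0.1344] jawdir 85.32 open 0.607 F [ 0.7 -1.   0.7]
 shift cm [ 0.19  7.84 -0.06] down tilt [-4.e-04  3.e-04 -1.e+00] turn y 0.0004
```

View pics/w13.png

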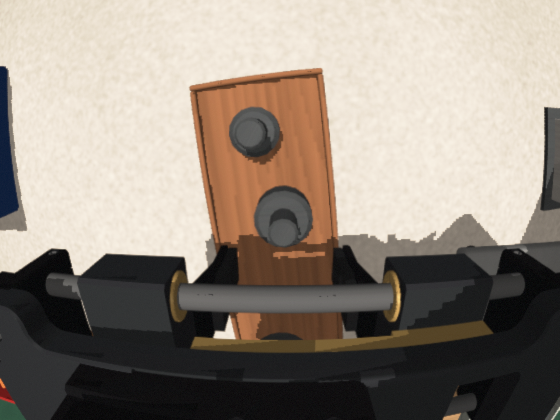

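Run:
```python
from h import *
c=cap("wrist"); crop(c,220,160,350,260,5,"w13c");print(wonz(c,283,231,.061),wonz(c,282.5,217,.031),wonz(c,252,132,.057))
```

```text
[ 0.47585892 -0.28180597  0.061     ] [ 0.47473653 -0.28226891  0.031     ] [ 0.40500322 -0.29705709  0.057     ]
```

View pics/w13c.png

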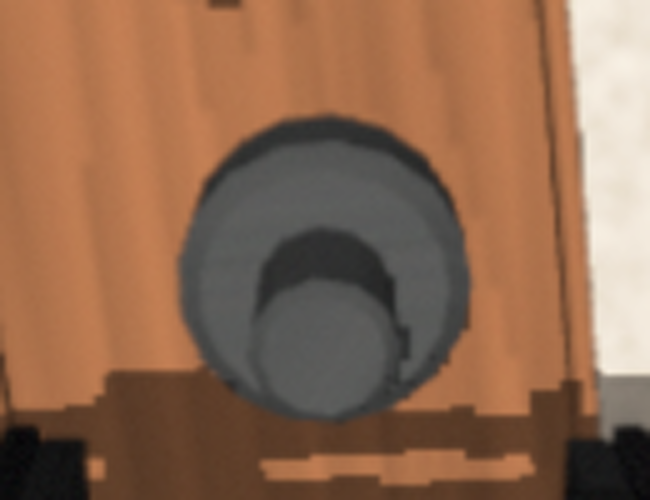

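```bash
python3 -m pendant '[[[0,3.5,-0.1],[0,0,0],0.4],[[0,2.8,0],[0,0,0],0.4],[[0,1.5,0],[0,0,0],0.4],[[0,0,0],[0,0,0],0.4],[[0,0,0],[0,0,0],1],[[0,0,0],[0,0,0],1],[[0,0,0],[0,0,0],1],[[0,0,0],[0,0,0],1],[[0,0,0],[0,0,0],1],[[0,0,0],[0,0,0],1],[[0,0,0],[0,0,0],1]]'
python3 - <<'E'
from h import *
np.set_printoptions(precision=4,suppress=True)
goto([.575,-.083,.21],85.3)
c=cap("wrist"); crop(c,220,160,350,260,5,"w14c")
st=bot.read_state();R=st["tcp_rot"];g=st["position"]+R[:,1]*.051
for dx in(-.004,0,.004):
  for z in(.031,.005):
    X=g+R[:,0]*(dx-.024);X[2]=z;print(dx,z,(wproj(c,X)-[220,160])*5)
E
```

```text
time_s: 17.72
position: [0.4758, -0.2824, 0.1081]
tcp_rot: [[0.997, 0.001, 0.082], [-0.082, -0.001, 0.997], [0.001, -1.0, -0.001]]
force: [-0.5, 0.6, 6.1]
opening: 0.246
t 17.72 grasp now [ 0.4759 -0.2824  0.0571] jawdir 85.31 open 0.246 F [-0.5  0.6  6.1]
 shift cm [  8.27 -15.29  20.68] down tilt [ 0.0011 -0.0008 -1.    ] turn y 0.0002
-0.004 0.031 [317.8816 257.6612]
-0.004 0.005 [318.8166 198.6532]
0 0.031 [317.9015 292.5893]
0 0.005 [318.8265 229.6108]
0.004 0.031 [317.923  327.0464]
0.004 0.005 [318.8375 260.2464]
```

View pics/w14c.png

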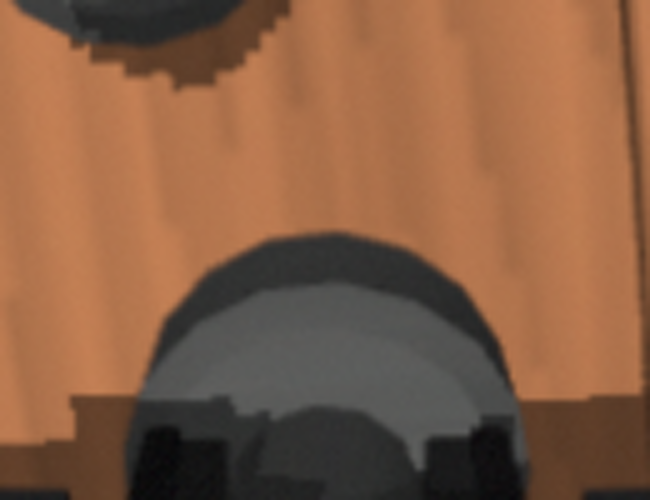

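```bash
python3 -m pendant '[[[0,-2,0],[0,0,0],1],[[0,-3.6,0],[0,0,0],1],[[0,-3.8,0],[0,0,0],1],[[0,-3.8,0],[0,0,0],1],[[0,-3.8,0],[0,0,0],1],[[1.38,0,3.45],[0,0,0],1],[[1.38,0,3.45],[0,0,0],1],[[1.38,0,3.45],[0,0,0],1],[[1.38,0,3.45],[0,0,0],1],[[1.38,0,3.45],[0,0,0],1],[[1.38,0,3.45],[0,0,0],1],[[0,0,0],[0,0,0],1],[[0,0,0],[0,0,0],1]]'
python3 - <<'E'
from h import *
c=cap("wrist","w15"); goto([.575,-.083,.173],85.3)
E
```

```text
time_s: 18.85
position: [0.5749, -0.0805, 0.2765]
tcp_rot: [[0.997, -0.002, 0.077], [-0.077, 0.0, 0.997], [-0.002, -1.0, 0.0]]
force: [-0.0, -0.5, -2.7]
opening: 0.24
t 18.9 grasp now [ 0.5744 -0.0819  0.2256] jawdir 85.44 open 0.245 F [-0.2 -0.4 -1.8]
 shift cm [ 0.08  5.26 -0.1 ] down tilt [-1.9e-03 -2.0e-04 -1.0e+00] turn y 0.0025
```

View pics/w15.png

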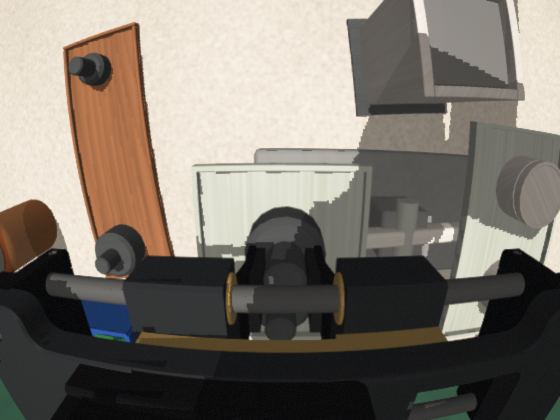

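```bash
python3 -m pendant '[[[0,2,0],[0,0,0],1],[[0,1.4,0],[0,0,0],1],[[0,0.6,0],[0,0,0],1],[[0,0.6,0],[0,0,0],1],[[0,0.6,0],[0,0,0],1],[[0,0,0],[0,0,0],1],[[0,0,0],[0,0,0],1],[[0,0,0],[0,0,0],0.8],[[0,0,0],[0,0,0],0.6],[[0,0,0],[0,0,0],0.4],[[0,0,0],[0,0,0],0.4],[[0,-2,0],[0,0,0],0.4],[[0,-3,0],[0,0,0],0.4],[[0,-3,0],[0,0,0],0.4],[[0,-3,0],[0,0,0],0.4],[[0,0,0],[0,0,0],0.4],[[0,0,0],[0,0,0],0.4],[[0,0,0],[0,0,0],0.4],[[0,0,0],[0,0,0],0.4]]'
python3 - <<'E'
from h import *
c=cap("wrist","w16"); s=cap("scene","s16");crop(s,220,130,400,285,4,"s16c");goto([.575,-.083,.173],85.3)
E
```

```text
time_s: 20.48
position: [0.5741, -0.0823, 0.3339]
tcp_rot: [[0.997, -0.003, 0.082], [-0.082, 0.001, 0.997], [-0.003, -1.0, 0.001]]
force: [-0.3, 0.5, 0.3]
opening: 0.595
t 20.58 grasp now [ 0.5741 -0.0824  0.2827] jawdir 85.31 open 0.605 F [ 0.1 -0.2 -0.4]
 shift cm [ 0.12 10.97 -0.06] down tilt [-0.0029  0.001  -1.    ] turn y 0.0003
```

View pics/w16.png

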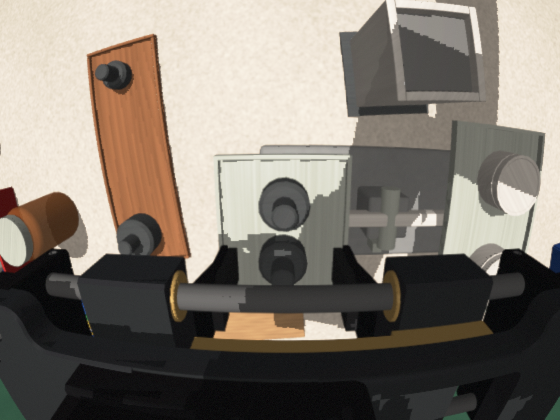

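View pics/s16c.png

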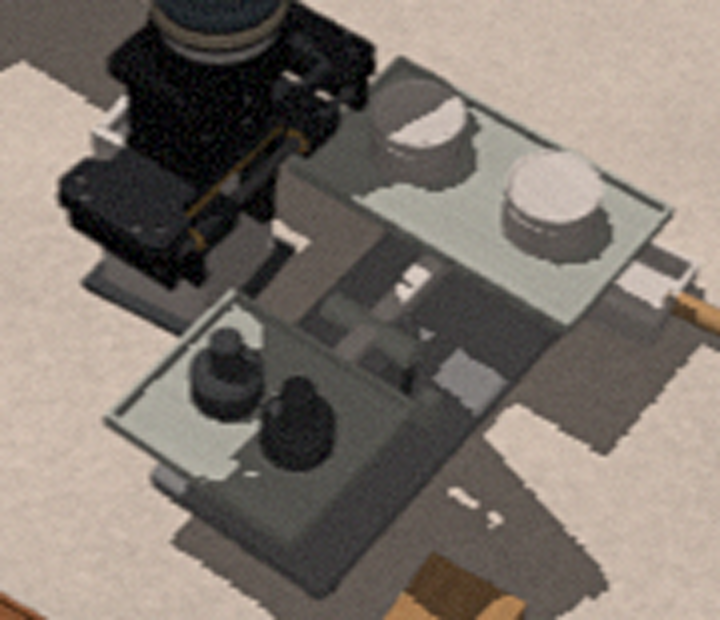

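Both weights stand in the pan. I'll check the level by pan-edge width from the wrist view and by comparing corners with the empty picture, once the arm has moved aside.

```bash
python3 -m pendant '[[[3,0,3],[0,0,0],0.4],[[3,0,3],[0,0,0],0.4],[[2,0,3],[0,0,0],0.4],[[2,0,3],[0,0,0],0],[[1.5,0,3],[0,0,0],0],[[1.5,0,3],[0,0,0],0],[[0,0,3],[0,0,0],0],[[0,0,3],[0,0,0],0],[[0,0,0],[0,0,0],0],[[0,0,0],[0,0,0],0],[[0,0,0],[0,0,0],0],[[0,0,0],[0,0,0],0]]'
python3 - <<'E'
from h import *
c=cap("wrist","w17"); s=cap("scene","s17");crop(s,220,130,400,285,4,"s17c");goto([.575,-.083,.173],85.3)
crop(cap("top","t17"),170,120,350,250,4,"t17c")
s0=cv2.imread("pics/scene0.png")[130:285,220:400];cv2.imwrite("pics/s0c.png",cv2.resize(s0,None,fx=4,fy=4,interpolation=cv2.INTER_CUBIC))
E
```

```text
time_s: 21.58
position: [0.7228, 0.1436, 0.3346]
tcp_rot: [[0.997, -0.001, 0.083], [-0.083, -0.001, 0.997], [-0.001, -1.0, -0.001]]
force: [0.4, 0.1, -0.2]
opening: 0.998
t 21.68 grasp now [0.7229 0.1433 0.2841] jawdir 85.2 open 0.997 F [ 0.1 -0.3  0.9]
 shift cm [-12.84  11.12 -23.78] down tilt [-4.e-04 -3.e-04 -1.e+00] turn y -0.0017
```

View pics/w17.png

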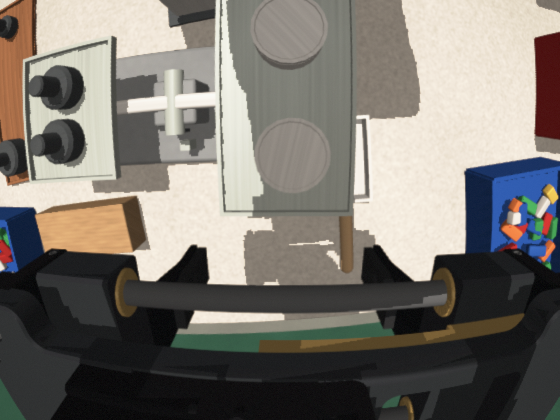

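View pics/s17c.png

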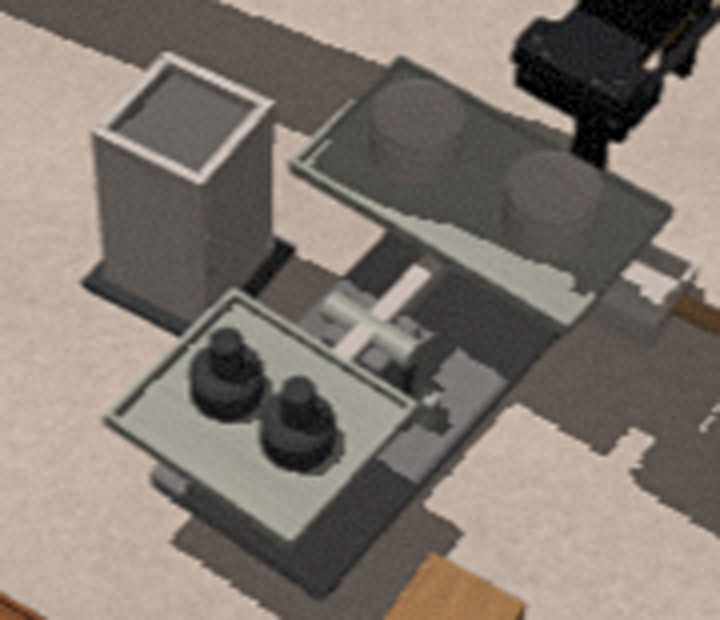

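View pics/s0c.png

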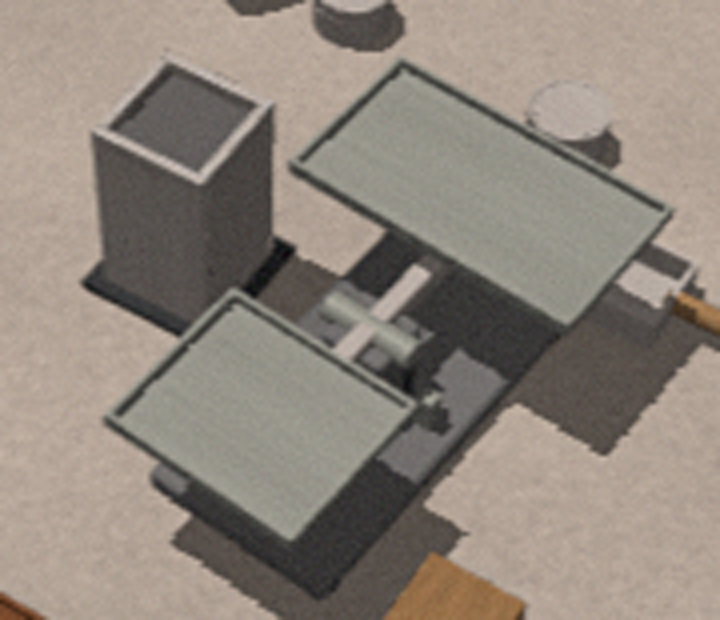

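The pan corners match the empty picture to within about 0.25 px: goods right (672,212), weight-pan left (105,420). So the beam is level, hands off. Now I'll fetch the far tin.

Run:
```python
from h import *
c=cap("wrist");X=wonz(c,290.5,155.5,.159);print(X,wonz(c,289.5,29,.159),np.linalg.norm(wonz(c,254,155,.159)-wonz(c,329,155,.159)));X[2]=.154;goto(X)
```

```text
[0.67616753 0.15266576 0.159     ] [0.56955998 0.16066197 0.159     ] 0.06251045149705846
t 21.78 grasp now [0.723  0.1435 0.2844] jawdir 85.21 open 1.004 F [-0.1 -0.7 -0.5]
 shift cm [-4.74 13.04  0.52] down tilt [ 0.e+00 -1.e-04 -1.e+00] turn y None
```

```bash
python3 -m pendant '[[[0,0,0],[0,0,0],0],[[0,0,0],[0,0,0],0],[[0,0,0],[0,0,0],0],[[0,0,0],[0,0,0],0],[[-2.3,0,0.25],[0,0,0],0],[[-2.3,0,0.25],[0,0,0],0],[[0,3.5,0],[0,0,0],0],[[0,3.5,0],[0,0,0],0],[[0,3.5,0],[0,0,0],0],[[0,2.5,0],[0,0,0],0],[[0,0,0],[0,0,0],0],[[0,0,0],[0,0,0],0],[[0,0,0],[0,0,0],1],[[0,0,0],[0,0,0],1],[[0,0,0],[0,0,0],1],[[0,0,0],[0,0,0],1],[[0,0,0],[0,0,0],1],[[0,0,0],[0,0,0],1]]'
python3 - <<'E'
from h import *
np.set_printoptions(precision=4,suppress=True)
goto([.575,-.083,.21],85.3)
c=cap("wrist"); crop(c,200,180,370,350,4,"w18c")
st=bot.read_state();R=st["tcp_rot"];g=st["position"]+R[:,1]*.051
for dx in(-.004,0,.004):
  for z in(.159,.119):
    X=g+R[:,0]*(dx-.032);X[2]=z;print(dx,z,(wproj(c,X)-[200,180])*4)
E
```

```text
time_s: 23.28
position: [0.6781, 0.1536, 0.2062]
tcp_rot: [[0.997, 0.002, 0.082], [-0.082, -0.0, 0.997], [0.002, -1.0, 0.0]]
force: [0.9, -0.1, 0.3]
opening: 0.733
t 23.28 grasp now [0.6782 0.1536 0.1552] jawdir 85.32 open 0.733 F [ 0.9 -0.1  0.3]
 shift cm [ -8.34  -5.5  -24.43] down tilt [ 0.0024 -0.     -1.    ] turn y 0.0003
-0.004 0.159 [333.1326 133.3087]
-0.004 0.119 [334.3993  51.9875]
0 0.159 [333.1606 167.034 ]
0 0.119 [334.4095  79.2055]
0.004 0.159 [333.1908 200.1909]
0.004 0.119 [334.4208 106.1337]
```

View pics/w18c.png

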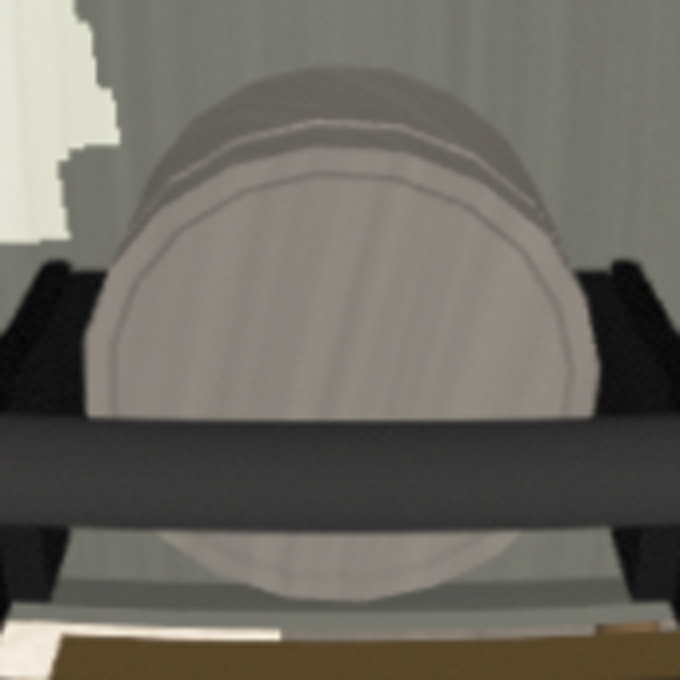

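The tin is gripped about 2 mm towards tool −x. Lifting it towards the dispenser and measuring the mouth from above.

```bash
python3 -m pendant '[[[0,-2,0],[0,0,0],1],[[0,-3.5,0],[0,0,0],1],[[0,-4,0],[0,0,0],1],[[0,-2,0],[0,0,0],1],[[-3.2,0,-2.07],[0,0,0],1],[[-3.2,0,-2.07],[0,0,0],1],[[-3.2,0,-2.07],[0,0,0],1],[[-3.2,0,-2.07],[0,0,0],1],[[-3.2,0,-2.07],[0,0,0],1],[[0,0,0],[0,0,0],1],[[0,0,0],[0,0,0],1],[[0,0,0],[0,0,0],1]]'
python3 - <<'E'
from h import *
c=cap("wrist","w19"); crop(c,180,20,390,240,3.6,"w19c");goto([.44,.064,.21],90)
E
```

```text
time_s: 24.33
position: [0.51, 0.0635, 0.3206]
tcp_rot: [[0.997, 0.001, 0.082], [-0.082, 0.0, 0.997], [0.001, -1.0, 0.0]]
force: [0.0, 0.2, -1.9]
opening: 0.727
t 24.38 grasp now [0.5108 0.0636 0.2696] jawdir 85.31 open 0.73 F [ 0.  -0.6 -1.6]
 shift cm [-7.07  5.95 -0.55] down tilt [ 2.e-03  1.e-04 -1.e+00] turn y -0.0819
```

View pics/w19.png

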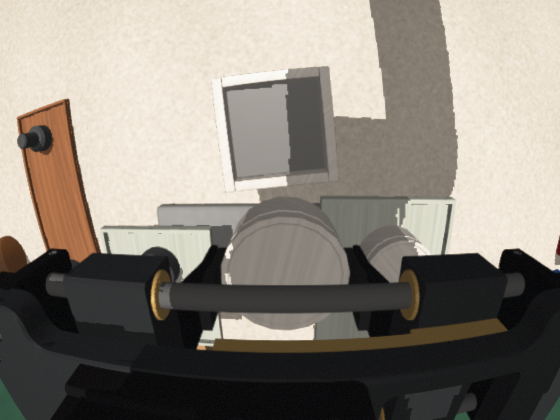

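View pics/w19c.png

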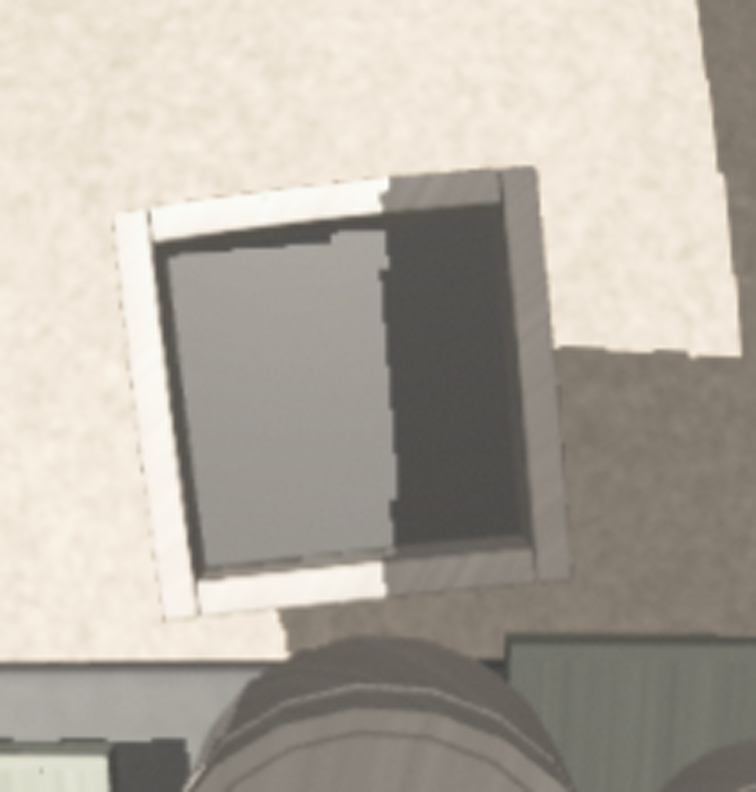

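Run:
```python
from h import *
np.set_printoptions(precision=4,suppress=True)
c=cap("wrist")
f=lambda u,v:(180+(u+.5)/3.6-.5,20+(v+.5)/3.6-.5)
I=np.array([wonz(c,*f(*p),.165) for p in[(150,240),(500,203),(532,548),(200,580)]])
O=np.array([wonz(c,*f(*p),.165) for p in[(115,213),(536,167),(570,578),(165,620)]])
for Q in(I,O): print(Q[:,:2].tolist(),Q.mean(0),np.linalg.norm(np.roll(Q,-1,0)-Q,axis=1))
D=(I.mean(0)+O.mean(0))/2
st=bot.read_state();R=st["tcp_rot"]
D[2]=.25; goto(D+R[:,0]*.002,90)
```

```text
[[0.40344295025815197, 0.0247816064192665], [0.40232442187331596, 0.09863294176745108], [0.4767364986397615, 0.10038476101372565], [0.477870096852783, 0.0280315021329081]] [0.4401 0.063  0.165 ] [0.0739 0.0744 0.0724 0.0745]
[[0.39653725725117184, 0.01774501099650712], [0.3948594865684341, 0.1068597921742396], [0.48394549004752135, 0.10839600202319162], [0.4860725579957706, 0.01917469538779435]] [0.4404 0.063  0.165 ] [0.0891 0.0891 0.0892 0.0895]
t 24.43 grasp now [0.511  0.0638 0.2695] jawdir 85.33 open 0.73 F [ 0.9  0.  -2.1]
 shift cm [-6.86  1.94 -0.65] down tilt [ 0.0018  0.     -1.    ] turn y -0.0815
```

Inner size measures 72–74 mm and outer 89 mm, as they should be. The mouth centre is (0.440, 0.063). Inserting the tin.

```bash
python3 -m pendant '[[[-3.4,0,-0.3],[0,0,0],1],[[-3.45,0,-0.35],[0,0,0],1],[[0,2.5,0],[0,0,0],1],[[0,2,0],[0,0,0],1],[[0,0,0],[0,0,0],1],[[0,0,0],[0,0,0],1],[[0,0,0],[0,0,0],1]]'
python3 - <<'E'
from h import *
st=bot.read_state();R=st["tcp_rot"]
D=np.array([.4402,.063,.196]);goto(D+R[:,0]*.002,90)
c=cap("wrist","w20")
E
```

```text
time_s: 25.02
position: [0.4424, 0.0628, 0.2759]
tcp_rot: [[0.997, 0.002, 0.081], [-0.081, -0.0, 0.997], [0.002, -1.0, -0.0]]
force: [1.4, -0.2, -2.1]
opening: 0.73
t 25.02 grasp now [0.4425 0.0628 0.2249] jawdir 85.34 open 0.73 F [ 1.4 -0.2 -2.1]
 shift cm [-0.04  2.89  0.  ] down tilt [ 1.8e-03 -2.0e-04 -1.0e+00] turn y -0.0813
```

View pics/w20.png

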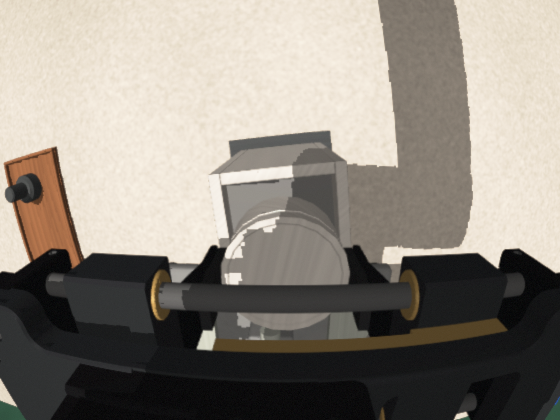

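```bash
python3 -m pendant '[[[0,1.2,0],[0,0,0],1],[[0,0.8,0],[0,0,0],1],[[0,0.5,0],[0,0,0],1],[[0,0.3,0],[0,0,0],1],[[0,0,0],[0,0,0],1],[[0,0,0],[0,0,0],1]]'
python3 - <<'E'
from h import *
goto([.442,.063,.196]);cap("wrist","w21")
E
```

```text
time_s: 25.57
position: [0.4409, 0.0627, 0.2473]
tcp_rot: [[0.997, 0.0, 0.082], [-0.082, -0.0, 0.997], [0.0, -1.0, 0.0]]
force: [0.6, -0.3, -2.5]
opening: 0.728
t 25.57 grasp now [0.4409 0.0627 0.1963] jawdir 85.31 open 0.728 F [ 0.6 -0.3 -2.5]
 shift cm [0.1  0.03 0.04] down tilt [ 0. -0. -1.] turn y None
```

View pics/w21.png

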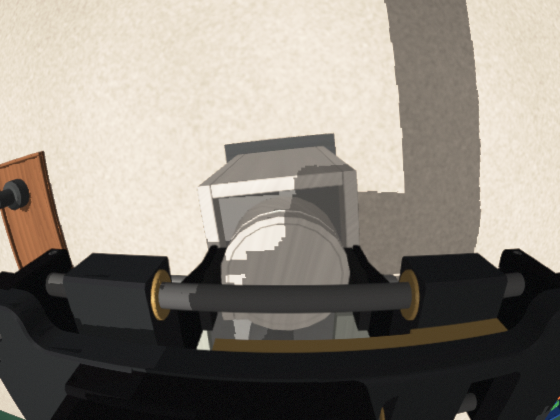

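```bash
python3 -m pendant '[[[0,0.1,0],[0,0,0],1],[[0,0,0],[0,0,0],0.5],[[0,0,0],[0,0,0],0.1],[[0,0,0],[0,0,0],0],[[0,0,0],[0,0,0],0],[[0,-2,0],[0,0,0],0],[[0,-3,0],[0,0,0],0],[[-0.1,0,0],[0,0,0],1],[[0,0,0],[0,0,0],1],[[0,0,0],[0,0,0],1],[[0,0,0],[0,0,0],1],[[0,0,0],[0,0,0],1],[[0,0,0],[0,0,0],1],[[0,0,0],[0,0,0],1]]'
python3 - <<'E'
from h import *
goto([.440,.063,.218]);cap("wrist","w22");crop(cap("scene"),230,120,330,220,6,"s22")
E
```

```text
time_s: 26.78
position: [0.4395, 0.0628, 0.2956]
tcp_rot: [[0.997, -0.001, 0.082], [-0.082, 0.0, 0.997], [-0.001, -1.0, 0.0]]
force: [-0.1, 0.2, 1.0]
opening: 0.561
t 26.78 grasp now [0.4394 0.0628 0.2446] jawdir 85.31 open 0.561 F [-0.1  0.2  1. ]
 shift cm [0.06 2.66 0.02] down tilt [-1.4e-03  2.0e-04 -1.0e+00] turn y None
```

View pics/w22.png

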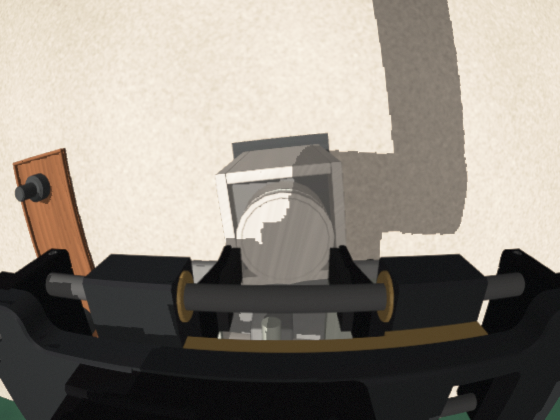

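View pics/s22.png

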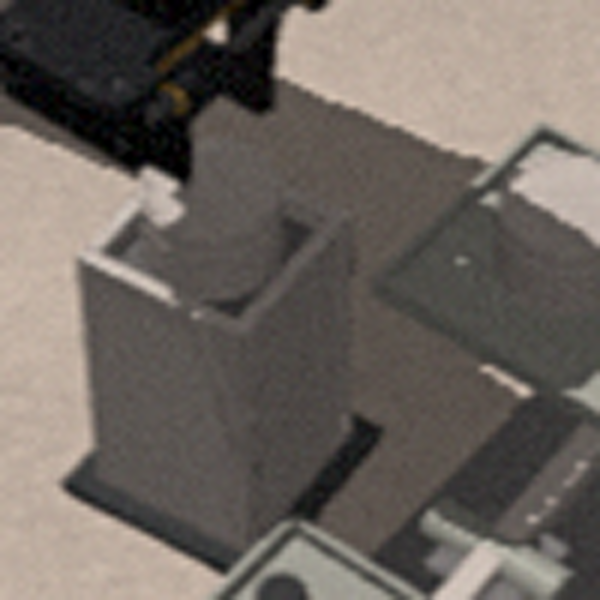

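The tin stands in the well at wrist (285,240). Closing the fingers to push it down.

```bash
python3 -m pendant '[[[0,0,0],[0,0,0],1],[[0,0,0],[0,0,0],1],[[0,0,0],[0,0,0],1],[[0,0,0],[0,0,0],1],[[0,0,0],[0,0,0],1],[[0,0,0],[0,0,0],1],[[0,0,0],[0,0,0],1],[[0,0,0],[0,0,0],1],[[0,0,0],[0,0,0],1],[[0,0,0],[0,0,0],1],[[0,1.5,0],[0,0,0],1],[[0,0.8,0],[0,0,0],1],[[0,0.8,0],[0,0,0],1],[[0,0.8,0],[0,0,0],1],[[0,0.8,0],[0,0,0],1]]'
python3 - <<'E'
from h import *
goto([.440,.063,.176]);cap("wrist","w23")
E
```

```text
time_s: 28.13
position: [0.4396, 0.0628, 0.2487]
tcp_rot: [[0.997, -0.001, 0.082], [-0.082, 0.0, 0.997], [-0.001, -1.0, 0.0]]
force: [-0.8, -0.1, 4.0]
opening: 0.005
t 28.13 grasp now [0.4396 0.0628 0.1977] jawdir 85.31 open 0.005 F [-0.8 -0.1  4. ]
 shift cm [0.04 2.17 0.02] down tilt [-6.e-04  0.e+00 -1.e+00] turn y None
```

View pics/w23.png

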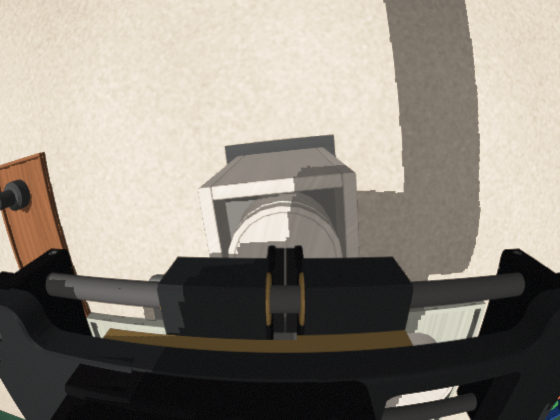

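```bash
python3 -m pendant '[[[0,0.7,0],[0,0,0],1],[[0,0.7,0],[0,0,0],1],[[0,0.5,0],[0,0,0],1],[[0,0.3,0],[0,0,0],1],[[0,0,0],[0,0,0],1],[[0,0,0],[0,0,0],1]]'
python3 - <<'E'
from h import *
goto([.440,.063,.176]);cap("wrist","w24");crop(cap("scene"),230,120,330,220,6,"s24")
E
```

```text
time_s: 28.68
position: [0.44, 0.0627, 0.227]
tcp_rot: [[0.997, 0.0, 0.082], [-0.082, -0.0, 0.997], [0.0, -1.0, 0.0]]
force: [0.1, -0.3, 0.1]
opening: 0.006
t 28.68 grasp now [0.44   0.0627 0.176 ] jawdir 85.31 open 0.006 F [ 0.1 -0.3  0.1]
 shift cm [-0.   -0.    0.03] down tilt [ 3.e-04 -0.e+00 -1.e+00] turn y None
```

View pics/w24.png

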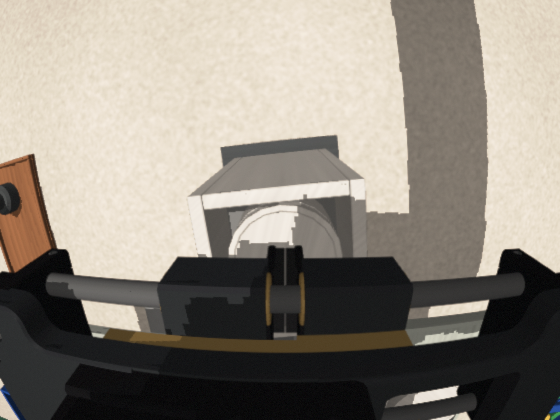

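View pics/s24.png

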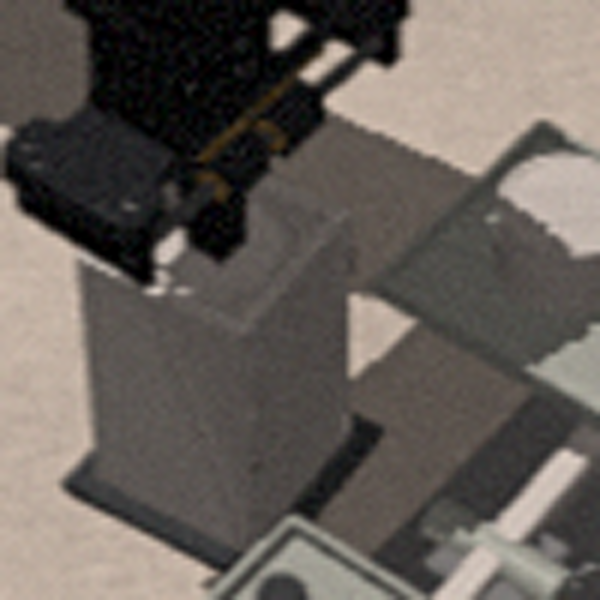

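```bash
python3 -m pendant '[[[0,-2,0],[0,0,0],1],[[0,-3.5,0],[0,0,0],0],[[0,-3.5,0],[0,0,0],0],[[3.5,0,1],[0,0,0],0],[[3.5,0,1],[0,0,0],0],[[0,0,0],[0,0,0],0],[[0,0,0],[0,0,0],0]]'
python3 - <<'E'
from h import *
goto([.570,.158,.3]);cap("wrist","w25");
E
```

```text
time_s: 29.37
position: [0.5126, 0.0771, 0.3174]
tcp_rot: [[0.997, 0.002, 0.081], [-0.081, -0.0, 0.997], [0.002, -1.0, -0.0]]
force: [-0.3, -0.1, 0.1]
opening: 0.376
t 29.37 grasp now [0.5127 0.0771 0.2664] jawdir 85.35 open 0.376 F [-0.3 -0.1  0.1]
 shift cm [ 5.06 -3.35  8.53] down tilt [ 1.5e-03 -1.0e-04 -1.0e+00] turn y None
```

View pics/w25.png

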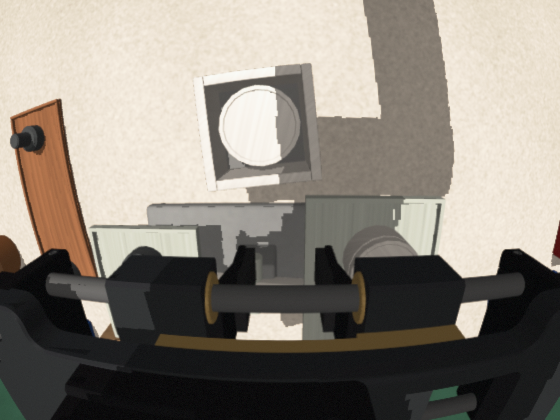

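The first tin is down inside the well at wrist (261,125), below the rim. On to the second.

```bash
python3 -m pendant '[[[2.5,-1,2.2],[0,0,0],0],[[2.5,-1,2.2],[0,0,0],0],[[2.5,0,2.2],[0,0,0],0],[[1,0,1.9],[0,0,0],0],[[0,0,0],[0,0,0],0],[[0,0,0],[0,0,0],0],[[0,0,0],[0,0,0],0]]'
python3 - <<'E'
from h import *
goto([.570,.158,.3]);c=cap("wrist","w26");crop(c,190,60,380,250,4,"w26c")
E
```

```text
time_s: 30.0
position: [0.601, 0.1542, 0.3364]
tcp_rot: [[0.997, -0.003, 0.082], [-0.082, -0.001, 0.997], [-0.003, -1.0, -0.001]]
force: [-0.0, 1.0, 0.1]
opening: 0.948
t 30.0 grasp now [0.6008 0.1542 0.2854] jawdir 85.32 open 0.948 F [-0.   1.   0.1]
 shift cm [-3.11 -1.45  0.13] down tilt [-3.4e-03 -8.0e-04 -1.0e+00] turn y None
```

View pics/w26.png

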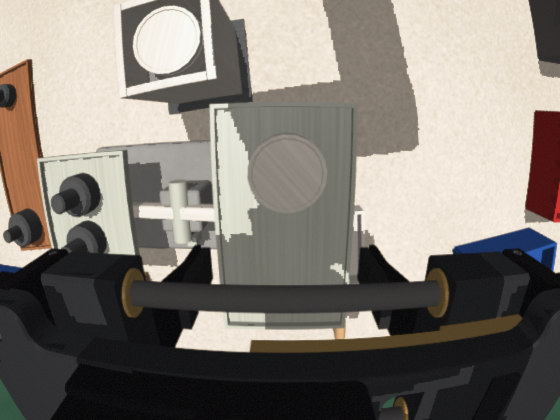

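View pics/w26c.png

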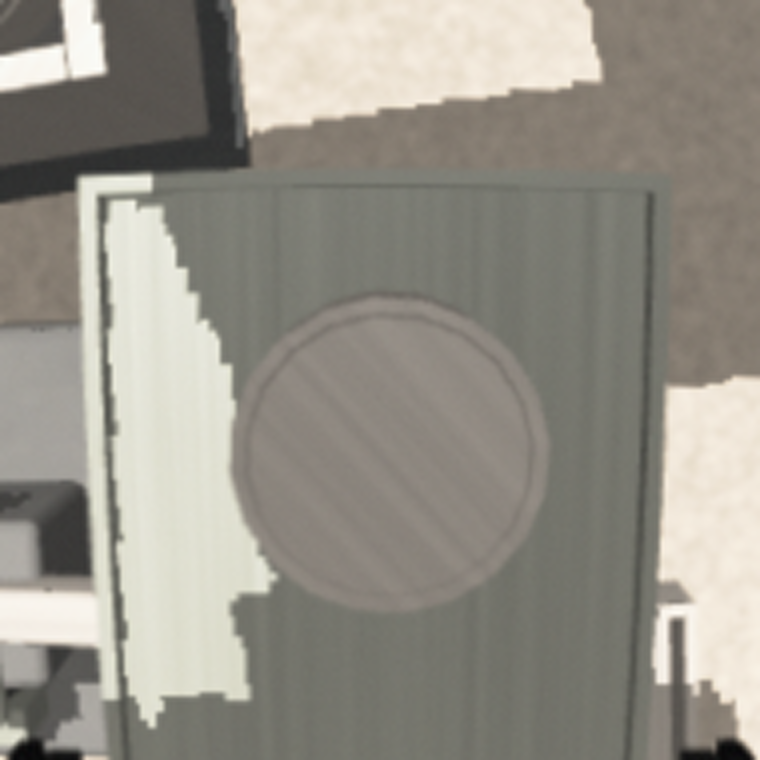

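Run:
```python
from h import *
c=cap("wrist");X=wonz(c,287.4,172.6,.176);print(X,[np.linalg.norm(wonz(c,247.9,172.6,z)-wonz(c,327,172.6,z)) for z in(.159,.176)]);X[2]=.171;goto(X)
```

```text
[0.56551122 0.15949122 0.176     ] [np.float64(0.0669832585379278), np.float64(0.06278233889674531)]
t 30.1 grasp now [0.6013 0.1538 0.286 ] jawdir 85.27 open 0.978 F [-1.2  0.4 -0.8]
 shift cm [-3.59 11.5   0.28] down tilt [-2.e-03 -5.e-04 -1.e+00] turn y None
```

```bash
python3 -m pendant '[[[-3.5,0,0.3],[0,0,0],0],[[0,3.5,0],[0,0,0],0],[[0,3.5,0],[0,0,0],0],[[0,2.8,0],[0,0,0],0],[[0,1.6,0],[0,0,0],0],[[0,0,0],[0,0,0],0],[[0,0,0],[0,0,0],0],[[0,0,0],[0,0,0],1],[[0,0,0],[0,0,0],1],[[0,0,0],[0,0,0],1],[[0,0,0],[0,0,0],1],[[0,0,0],[0,0,0],1],[[0,0,0],[0,0,0],1]]'
python3 - <<'E'
from h import *
np.set_printoptions(precision=4,suppress=True)
goto([.575,-.083,.21],85.3)
c=cap("wrist"); crop(c,200,180,370,350,4,"w27c")
st=bot.read_state();R=st["tcp_rot"];g=st["position"]+R[:,1]*.051
for b in (.032,.036,.040):
  for dx in(-.003,0,.003):
    print(b,dx,[((wproj(c,g+R[:,0]*(dx-.032)+R[:,1]*h)-[200,180])*4)[1].round(1) for h in(b-.04,b)])
E
```

```text
time_s: 31.18
position: [0.5686, 0.1605, 0.2239]
tcp_rot: [[0.997, 0.002, 0.081], [-0.081, -0.0, 0.997], [0.002, -1.0, -0.0]]
force: [0.9, -1.2, 0.7]
opening: 0.73
t 31.18 grasp now [0.5687 0.1605 0.1729] jawdir 85.33 open 0.73 F [ 0.9 -1.2  0.7]
 shift cm [  2.62  -3.71 -24.22] down tilt [ 0.0016 -0.0003 -1.    ] turn y 0.0005
0.032 -0.003 [np.float64(152.3), np.float64(65.9)]
0.032 0 [np.float64(178.1), np.float64(86.7)]
0.032 0.003 [np.float64(203.7), np.float64(107.4)]
0.036 -0.003 [np.float64(141.6), np.float64(59.3)]
0.036 0 [np.float64(166.9), np.float64(79.7)]
0.036 0.003 [np.float64(191.8), np.float64(99.9)]
0.04 -0.003 [np.float64(131.5), np.float64(52.9)]
0.04 0 [np.float64(156.2), np.float64(72.9)]
0.04 0.003 [np.float64(180.5), np.float64(92.7)]
```

View pics/w27c.png

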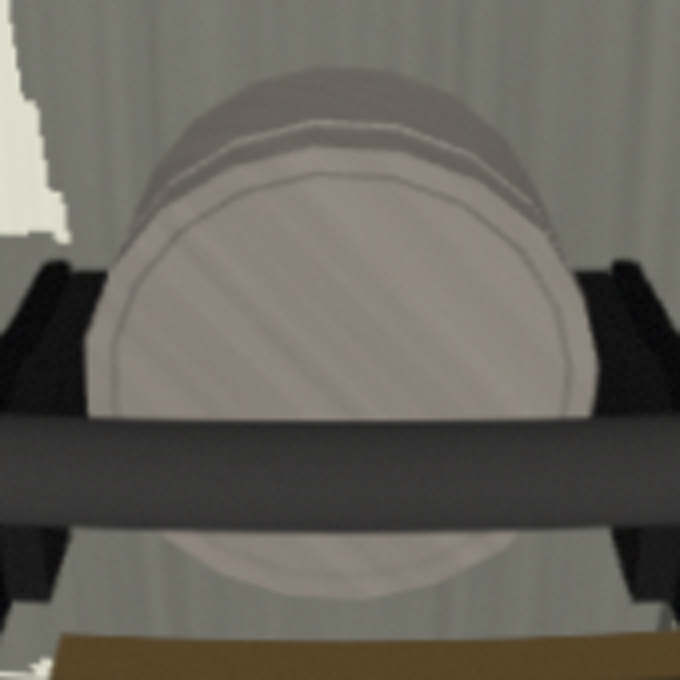

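```bash
python3 -m pendant '[[[0,-2,0],[0,0,0],1],[[0,-3,0],[0,0,0],1],[[0,-3,0],[0,0,0],1],[[-2.37,0,-2.15],[0,0,0],1],[[-2.37,0,-2.15],[0,0,0],1],[[-2.37,0,-2.15],[0,0,0],1],[[-2.37,0,-2.15],[0,0,0],1],[[-2.36,0,-2.15],[0,0,0],1],[[0,0,0],[0,0,0],1],[[0,0,0],[0,0,0],1],[[0,0,0],[0,0,0],1]]'
python3 - <<'E'
from h import *
goto([.4422,.063,.193],85.3);cap("wrist","w28")
E
```

```text
time_s: 32.15
position: [0.4421, 0.0632, 0.3035]
tcp_rot: [[0.997, 0.002, 0.082], [-0.082, 0.0, 0.997], [0.001, -1.0, 0.0]]
force: [0.5, -0.2, -2.5]
opening: 0.733
t 32.15 grasp now [0.4421 0.0632 0.2525] jawdir 85.28 open 0.733 F [ 0.5 -0.2 -2.5]
 shift cm [-0.    5.95 -0.02] down tilt [ 1.5e-03  3.0e-04 -1.0e+00] turn y -0.0004
```

View pics/w28.png

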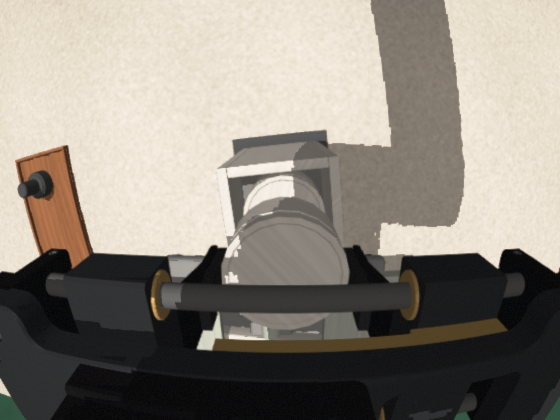

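```bash
python3 -m pendant '[[[0,2.5,0],[0,0,0],1],[[0,1.5,0],[0,0,0],1],[[0,0.8,0],[0,0,0],1],[[0,0.5,0],[0,0,0],1],[[0,0.4,0],[0,0,0],1],[[0,0,0],[0,0,0],1],[[0,0,0],[0,0,0],1]]'
python3 - <<'E'
from h import *
goto([.4422,.063,.193],85.3);cap("wrist","w29")
E
```

```text
time_s: 32.78
position: [0.4419, 0.0633, 0.2465]
tcp_rot: [[0.997, 0.001, 0.081], [-0.081, -0.0, 0.997], [0.001, -1.0, 0.0]]
force: [-0.3, -0.2, -1.3]
opening: 0.731
t 32.78 grasp now [0.442  0.0633 0.1955] jawdir 85.33 open 0.731 F [-0.3 -0.2 -1.3]
 shift cm [ 0.02  0.25 -0.02] down tilt [ 8.e-04 -1.e-04 -1.e+00] turn y 0.0006
```

View pics/w29.png

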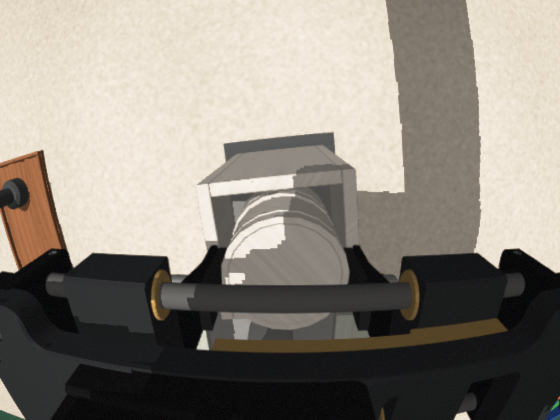

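Free of the rim. Lowering 2 mm more, releasing, lifting and closing the fingers.

```bash
python3 -m pendant '[[[0,0.2,0],[0,0,0],1],[[0,0,0],[0,0,0],1],[[0,0,0],[0,0,0],0.5],[[0,0,0],[0,0,0],0],[[0,0,0],[0,0,0],0],[[0,0,0],[0,0,0],0],[[0,-2,0],[0,0,0],0],[[0,-3,0],[0,0,0],0],[[-0.1,0,0],[0,0,0],1],[[0,0,0],[0,0,0],1],[[0,0,0],[0,0,0],1],[[0,0,0],[0,0,0],1],[[0,0,0],[0,0,0],1]]'
python3 - <<'E'
from h import *
goto([.440,.063,.218]);cap("wrist","w30");crop(cap("scene"),230,120,330,220,6,"s30")
E
python3 -m pendant '[[[0,0,0],[0,0,0],1],[[0,0,0],[0,0,0],1],[[0,0,0],[0,0,0],1],[[0,0,0],[0,0,0],1],[[0,0,0],[0,0,0],1],[[0,0,0],[0,0,0],1],[[0,0,0],[0,0,0],1],[[0,0,0],[0,0,0],1],[[0,0,0],[0,0,0],1],[[0,0,0],[0,0,0],1],[[0,0,0],[0,0,0],1],[[0,0,0],[0,0,0],1]]'
```

```text
time_s: 33.92
position: [0.4398, 0.0633, 0.2933]
tcp_rot: [[0.997, -0.002, 0.082], [-0.082, 0.0, 0.997], [-0.002, -1.0, 0.0]]
force: [0.1, -0.2, 0.0]
opening: 0.702
t 33.92 grasp now [0.4396 0.0633 0.2423] jawdir 85.31 open 0.702 F [ 0.1 -0.2  0. ]
 shift cm [ 0.04  2.43 -0.03] down tilt [-2.3e-03  2.0e-04 -1.0e+00] turn y None
time_s: 35.02
position: [0.4404, 0.0632, 0.2942]
tcp_rot: [[0.997, 0.0, 0.082], [-0.082, 0.0, 0.997], [0.0, -1.0, 0.0]]
force: [-0.4, -0.8, 0.5]
opening: 0.006
```

View pics/w30.png

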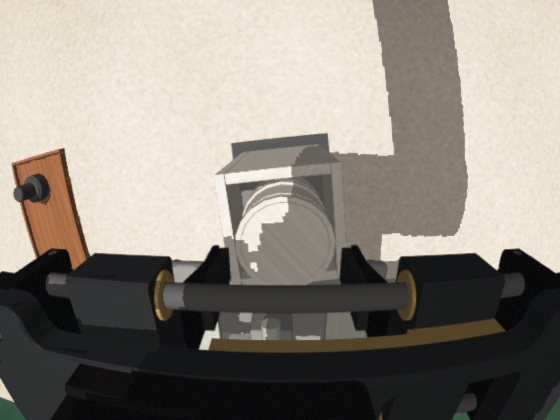

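View pics/s30.png

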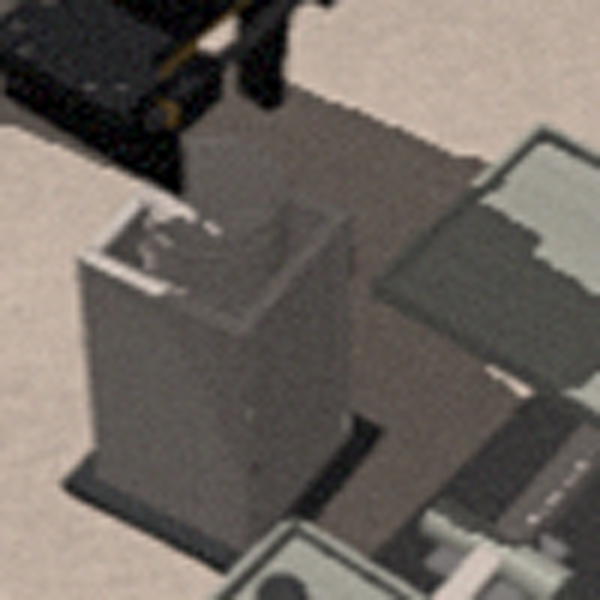

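```bash
python3 -m pendant '[[[0,1.5,0],[0,0,0],1],[[0,0.8,0],[0,0,0],1],[[0,0.8,0],[0,0,0],1],[[0,0.7,0],[0,0,0],1],[[0,0.7,0],[0,0,0],1],[[0,0.7,0],[0,0,0],1],[[0,0.7,0],[0,0,0],1],[[0,0.6,0],[0,0,0],1],[[0,0.5,0],[0,0,0],1],[[0,0.3,0],[0,0,0],1],[[0,0,0],[0,0,0],1],[[0,0,0],[0,0,0],1]]'
python3 - <<'E'
from h import *
goto([.440,.063,.172]);cap("wrist","w31")
E
```

```text
time_s: 36.02
position: [0.4405, 0.0632, 0.2208]
tcp_rot: [[0.997, -0.0, 0.082], [-0.082, -0.0, 0.997], [-0.0, -1.0, -0.0]]
force: [0.1, 0.2, -0.3]
opening: 0.009
t 36.02 grasp now [0.4405 0.0632 0.1698] jawdir 85.31 open 0.009 F [ 0.1  0.2 -0.3]
 shift cm [-0.05 -0.22 -0.02] down tilt [-1.e-04 -0.e+00 -1.e+00] turn y None
```

View pics/w31.png

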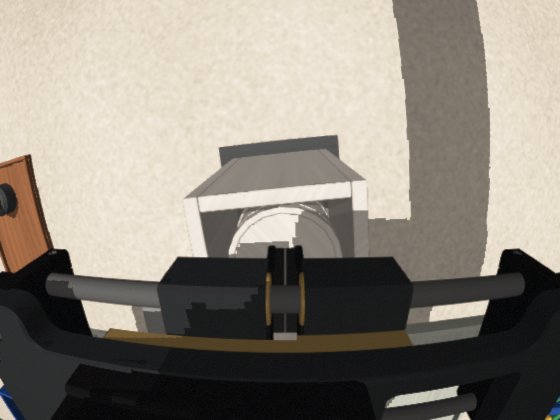

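```bash
python3 -m pendant '[[[0,-2,0],[0,0,0],1],[[0,-3.5,0],[0,0,0],0.4],[[0,-3.5,0],[0,0,0],0.4],[[3,0,-2.2],[0,0,0],0.4],[[3,0,-2.2],[0,0,0],0.4],[[3,0,-2.2],[0,0,0],0.4],[[3,0,-2.2],[0,0,0],0.4],[[3,0,-2.2],[0,0,0],0.4],[[3,0,-2.2],[0,0,0],0.4],[[0,0,0],[0,0,0],0.4],[[0,0,0],[0,0,0],0.4],[[0,0,0],[0,0,0],0.4]]'
python3 - <<'E'
from h import *
goto([.575,-.083,.155]);c=cap("wrist","w32");crop(c,220,100,350,260,4.5,"w32c");crop(cap("scene"),230,120,330,220,6,"s32")
E
```

```text
time_s: 37.07
position: [0.6082, -0.0827, 0.3105]
tcp_rot: [[0.997, -0.002, 0.082], [-0.082, 0.001, 0.997], [-0.002, -1.0, 0.001]]
force: [-0.9, -0.2, -0.4]
opening: 0.595
t 37.07 grasp now [ 0.6081 -0.0826  0.2595] jawdir 85.29 open 0.595 F [-0.9 -0.2 -0.4]
 shift cm [-3.27 10.46 -0.32] down tilt [-0.0022  0.0011 -1.    ] turn y None
```

View pics/w32.png

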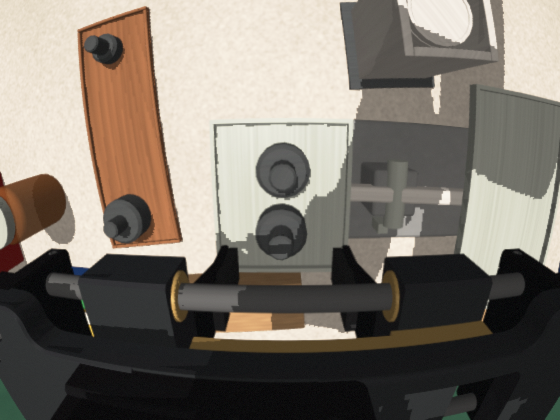

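View pics/w32c.png

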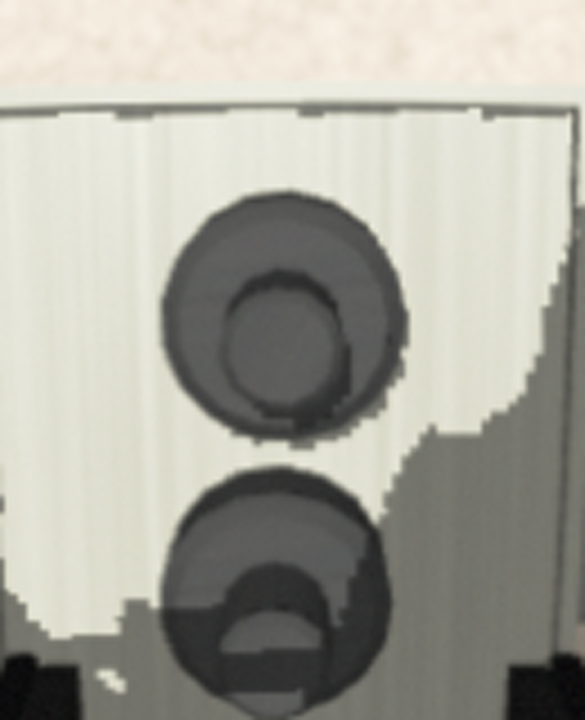

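View pics/s32.png

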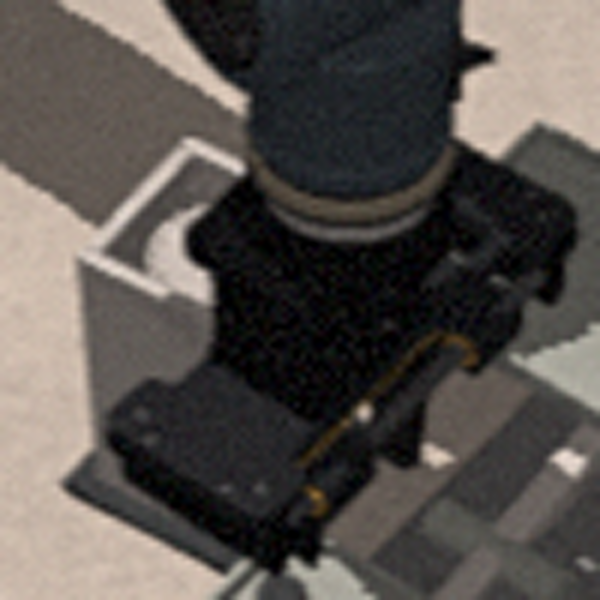

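Run:
```python
from h import *
c=cap("wrist");X=wonz(c,282,176.5,.158);print(X,wonz(c,283,169,.128),"other",wonz(c,280.5,243.5,.158));X[2]=.155;goto(X)
```

```text
[ 0.57375596 -0.08053815  0.158     ] [ 0.57259863 -0.07982383  0.128     ] other [ 0.62863652 -0.08631948  0.158     ]
t 37.22 grasp now [ 0.6079 -0.0818  0.2603] jawdir 85.38 open 0.604 F [-0.7  1.5  0.2]
 shift cm [-3.4  10.53 -0.15] down tilt [-1.1e-03  5.0e-04 -1.0e+00] turn y None
```

```bash
python3 -m pendant '[[[-3.35,0,-0.15],[0,0,0],0.4],[[0,3.5,0],[0,0,0],0.4],[[0,3.5,0],[0,0,0],0.4],[[0,2.2,0],[0,0,0],0.4],[[0,1.4,0],[0,0,0],0.4],[[0,0,0],[0,0,0],0.4],[[0,0,0],[0,0,0],1],[[0,0,0],[0,0,0],1],[[0,0,0],[0,0,0],1],[[0,0,0],[0,0,0],1],[[0,0,0],[0,0,0],1],[[0,0,0],[0,0,0],1],[[0,0,0],[0,0,0],1]]'
python3 - <<'E'
from h import *
np.set_printoptions(precision=4,suppress=True)
goto([.476,-.282,.23],85.3)
c=cap("wrist"); crop(c,220,160,350,260,5,"w33c")
st=bot.read_state();R=st["tcp_rot"];g=st["position"]+R[:,1]*.051
for b in (.049,.053):
  for dx in(-.004,0,.004):
    print(b,dx,[((wproj(c,g+R[:,0]*(dx-.024)+R[:,1]*h)-[220,160])*5)[1].round(1) for h in(b-.026,b)])
E
```

```text
time_s: 38.3
position: [0.5758, -0.0819, 0.2061]
tcp_rot: [[0.997, 0.001, 0.082], [-0.082, -0.0, 0.997], [0.001, -1.0, -0.0]]
force: [-0.6, 0.8, 4.1]
opening: 0.242
t 38.3 grasp now [ 0.5759 -0.0819  0.1551] jawdir 85.31 open 0.242 F [-0.6  0.8  4.1]
 shift cm [ -8.31  -7.5  -20.76] down tilt [ 0.0013 -0.0004 -1.    ] turn y 0.0002
0.049 -0.004 [np.float64(265.9), np.float64(205.2)]
0.049 0 [np.float64(301.4), np.float64(236.6)]
0.049 0.004 [np.float64(336.4), np.float64(267.6)]
0.053 -0.004 [np.float64(255.5), np.float64(197.2)]
0.053 0 [np.float64(290.2), np.float64(228.0)]
0.053 0.004 [np.float64(324.6), np.float64(258.5)]
```

View pics/w33c.png

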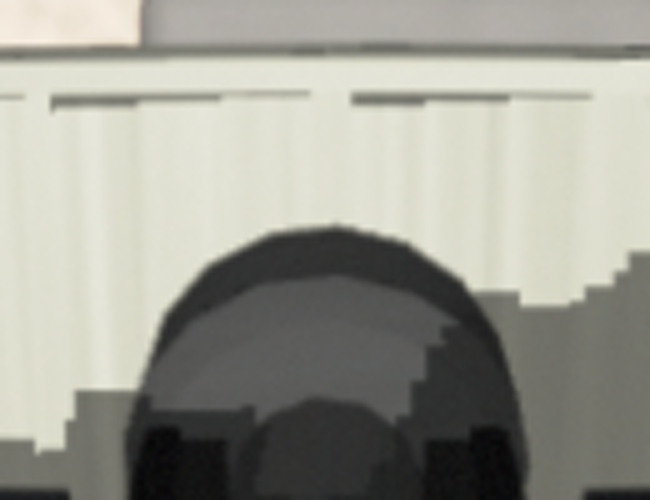

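```bash
python3 -m pendant '[[[0,-2,0],[0,0,0],1],[[0,-3.5,0],[0,0,0],1],[[0,-3.5,0],[0,0,0],1],[[-1.385,0,-3.46],[0,0,0],1],[[-1.385,0,-3.46],[0,0,0],1],[[-1.385,0,-3.46],[0,0,0],1],[[-1.385,0,-3.46],[0,0,0],1],[[-1.385,0,-3.46],[0,0,0],1],[[-1.385,0,-3.46],[0,0,0],1],[[0,3,0],[0,0,0],1],[[0,3.5,0],[0,0,0],1],[[0,3.5,0],[0,0,0],1],[[0,0,0],[0,0,0],1],[[0,0,0],[0,0,0],1]]'
python3 - <<'E'
from h import *
goto([.476,-.282,.059],85.3);c=cap("wrist","w34")
E
```

```text
time_s: 39.52
position: [0.4744, -0.2809, 0.1934]
tcp_rot: [[0.997, -0.005, 0.082], [-0.082, 0.004, 0.997], [-0.005, -1.0, 0.004]]
force: [0.4, -0.2, -1.4]
opening: 0.24
t 39.52 grasp now [ 0.4742 -0.2807  0.1424] jawdir 85.3 open 0.24 F [ 0.4 -0.2 -1.4]
 shift cm [ 0.23  8.34 -0.14] down tilt [-0.0048  0.0043 -1.    ] turn y -0.0
```

View pics/w34.png

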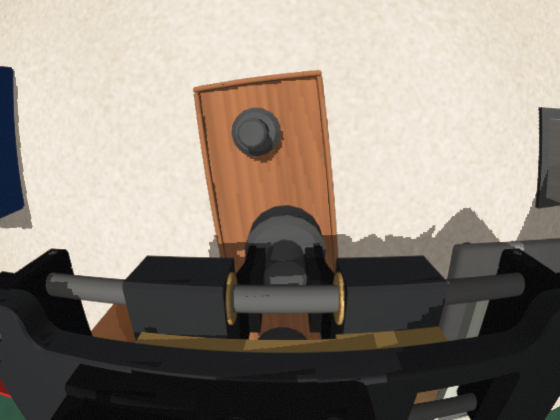

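```bash
python3 -m pendant '[[[0.1,3.5,-0.1],[0,0,0],1],[[0,2.5,0],[0,0,0],1],[[0,1.5,0],[0,0,0],1],[[0,0.6,0],[0,0,0],1],[[0,0.2,0],[0,0,0],1],[[0,0,0],[0,0,0],1],[[0,0,0],[0,0,0],0.7],[[0,0,0],[0,0,0],0.5],[[0,0,0],[0,0,0],0.4],[[0,0,0],[0,0,0],0.4],[[0,-2,0],[0,0,0],0.4],[[0,-3.5,0],[0,0,0],0.4],[[0,-3.5,0],[0,0,0],0.4],[[0,-3.5,0],[0,0,0],0.4],[[0,-3.5,0],[0,0,0],0.4],[[0,-3.5,0],[0,0,0],0.4],[[0,0,0],[0,0,0],0.4]]'
python3 - <<'E'
from h import *
goto([.64,-.087,.26],85.3);c=cap("wrist","w35")
E
```

```text
time_s: 40.98
position: [0.4793, -0.2852, 0.3151]
tcp_rot: [[0.997, 0.012, 0.081], [-0.081, -0.011, 0.997], [0.013, -1.0, -0.01]]
force: [1.0, -0.0, -0.3]
opening: 0.602
t 40.98 grasp now [ 0.4799 -0.2858  0.2641] jawdir 85.33 open 0.602 F [ 1.  -0.  -0.3]
 shift cm [14.33  0.39 21.12] down tilt [ 0.0117 -0.0107 -0.9999] turn y 0.0004
```

View pics/w35.png

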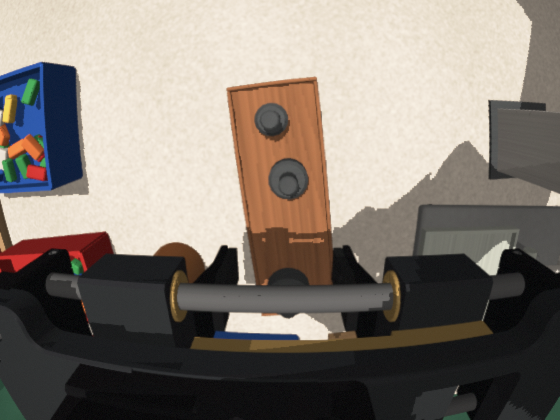

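The weight stands upright in the tray at wrist (288,180). Back for the last one.

```bash
python3 -m pendant '[[[2.18,0,2.6],[0,0,0],0.4],[[2.18,0,2.6],[0,0,0],0.4],[[2.18,0,2.6],[0,0,0],0.4],[[2.18,0,2.6],[0,0,0],0.4],[[2.18,0,2.6],[0,0,0],0.4],[[2.18,0,2.6],[0,0,0],0.4],[[2.18,0,2.6],[0,0,0],0.4],[[2.18,0,2.6],[0,0,0],0.4],[[0,0,0],[0,0,0],0.4],[[0,0,0],[0,0,0],0.4],[[0,0,0],[0,0,0],0.4]]'
python3 - <<'E'
from h import *
goto([.64,-.087,.155],85.3);c=cap("wrist","w36");crop(c,220,100,350,260,4.5,"w36c")
E
```

```text
time_s: 41.95
position: [0.6665, -0.0898, 0.3057]
tcp_rot: [[0.997, -0.003, 0.081], [-0.081, 0.0, 0.997], [-0.003, -1.0, 0.0]]
force: [-0.6, -0.4, -0.5]
opening: 0.598
t 41.95 grasp now [ 0.6663 -0.0898  0.2547] jawdir 85.35 open 0.598 F [-0.6 -0.4 -0.5]
 shift cm [-2.61  9.98  0.06] down tilt [-3.3e-03  4.0e-04 -1.0e+00] turn y 0.0008
```

View pics/w36.png

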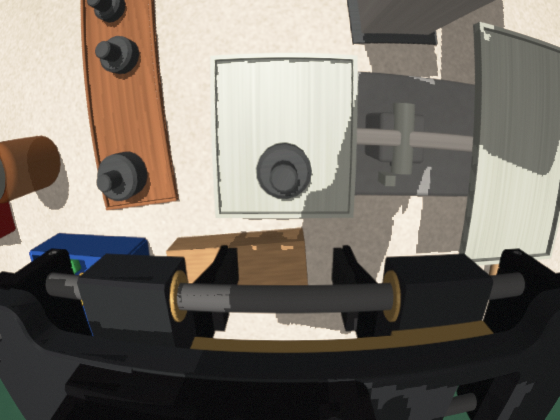

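View pics/w36c.png

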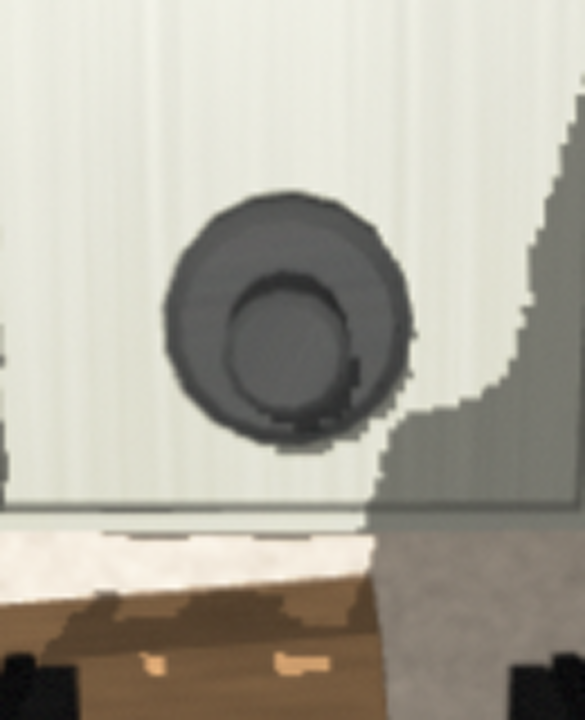

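Run:
```python
from h import *
c=cap("wrist");X=wonz(c,283.6,177.1,.158);print(X);X[2]=.1545;goto(X)
```

```text
[ 0.63182092 -0.0877809   0.158     ]
t 42.05 grasp now [ 0.6663 -0.0908  0.2555] jawdir 85.24 open 0.599 F [ 0.8 -0.2  0.6]
 shift cm [-3.43e+00  1.01e+01  1.00e-02] down tilt [-2.1e-03  2.0e-04 -1.0e+00] turn y None
```

```bash
python3 -m pendant '[[[-3.25,0,0],[0,0,0],0.4],[[0,3.5,0],[0,0,0],0.4],[[0,3.5,0],[0,0,0],0.4],[[0,2.0,0],[0,0,0],0.4],[[0,1.1,0],[0,0,0],0.4],[[0,0,0],[0,0,0],0.4],[[0,0,0],[0,0,0],1],[[0,0,0],[0,0,0],1],[[0,0,0],[0,0,0],1],[[0,0,0],[0,0,0],1],[[0,0,0],[0,0,0],1],[[0,0,0],[0,0,0],1],[[0,0,0],[0,0,0],1]]'
python3 - <<'E'
from h import *
goto([.549,-.282,.23],85.3)
c=cap("wrist"); crop(c,220,160,350,260,5,"w37c")
E
```

```text
time_s: 43.13
position: [0.6355, -0.0874, 0.2071]
tcp_rot: [[0.997, 0.001, 0.081], [-0.081, -0.001, 0.997], [0.002, -1.0, -0.001]]
force: [-0.4, 0.2, 3.0]
opening: 0.245
t 43.13 grasp now [ 0.6355 -0.0874  0.1561] jawdir 85.33 open 0.245 F [-0.4  0.2  3. ]
 shift cm [ -7.03  -7.39 -20.1 ] down tilt [ 1.5e-03 -7.0e-04 -1.0e+00] turn y 0.0005
```

View pics/w37c.png

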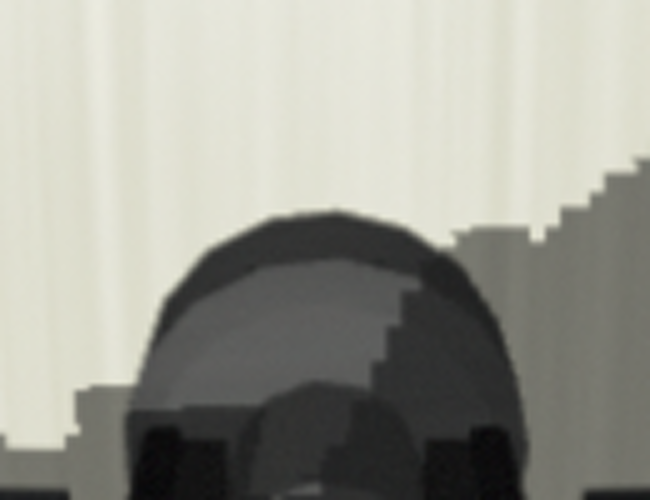

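```bash
python3 -m pendant '[[[0,-2,0],[0,0,0],1],[[0,-3.5,0],[0,0,0],1],[[0,-3.5,0],[0,0,0],1],[[-1.13,0,-3.35],[0,0,0],1],[[-1.13,0,-3.35],[0,0,0],1],[[-1.13,0,-3.35],[0,0,0],1],[[-1.13,0,-3.35],[0,0,0],1],[[-1.13,0,-3.35],[0,0,0],1],[[-1.13,0,-3.35],[0,0,0],1],[[0,3,0],[0,0,0],1],[[0,3.5,0],[0,0,0],1],[[0,3,0],[0,0,0],1],[[0,0,0],[0,0,0],1],[[0,0,0],[0,0,0],1]]'
python3 - <<'E'
from h import *
goto([.552,-.282,.059],85.3);c=cap("wrist","w38")
E
```

```text
time_s: 44.35
position: [0.5499, -0.2812, 0.1993]
tcp_rot: [[0.997, -0.005, 0.082], [-0.082, 0.004, 0.997], [-0.005, -1.0, 0.003]]
force: [0.7, 0.5, -1.3]
opening: 0.241
t 44.35 grasp now [ 0.5496 -0.281   0.1483] jawdir 85.31 open 0.241 F [ 0.7  0.5 -1.3]
 shift cm [ 0.29  8.93 -0.11] down tilt [-0.0046  0.0037 -1.    ] turn y 0.0001
```

View pics/w38.png

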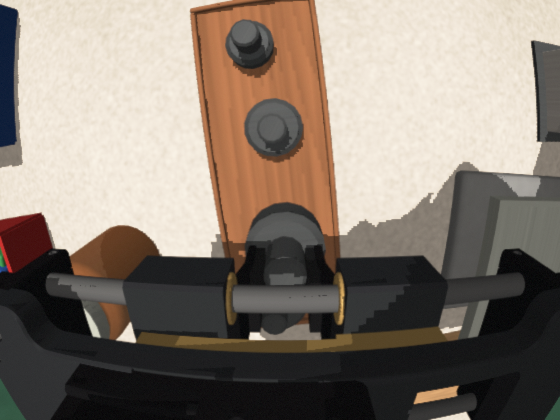

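```bash
python3 -m pendant '[[[0.1,3.5,-0.1],[0,0,0],1],[[0,2.8,0],[0,0,0],1],[[0,1.6,0],[0,0,0],1],[[0,0.6,0],[0,0,0],1],[[0,0.3,0],[0,0,0],1],[[0,0,0],[0,0,0],1],[[0,0,0],[0,0,0],0.7],[[0,0,0],[0,0,0],0.5],[[0,0,0],[0,0,0],0.4],[[0,0,0],[0,0,0],0.4],[[0,-2,0],[0,0,0],0.4],[[0,-3.5,0],[0,0,0],0.4],[[0,-3.5,0],[0,0,0],0.4],[[0,-3.5,0],[0,0,0],0.4],[[0,-3.5,0],[0,0,0],0.4],[[0,-3.5,0],[0,0,0],0.4],[[1.5,0,3],[0,0,0],0.4],[[1.5,0,3],[0,0,0],0.4],[[1.5,0,3],[0,0,0],0.4],[[0,0,0],[0,0,0],0.4]]'
python3 - <<'E'
from h import *
goto([.552,-.282,.059],85.3);c=cap("wrist","w39");cap("scene","s39");cap("top","t39")
E
```

```text
time_s: 46.07
position: [0.6064, -0.192, 0.3094]
tcp_rot: [[0.997, 0.003, 0.077], [-0.077, 0.002, 0.997], [0.003, -1.0, 0.003]]
force: [-0.7, 0.3, -0.3]
opening: 0.599
t 46.07 grasp now [ 0.6066 -0.1919  0.2584] jawdir 85.58 open 0.599 F [-0.7  0.3 -0.3]
 shift cm [-4.81 19.9  -9.45] down tilt [ 0.0033  0.0023 -1.    ] turn y 0.0049
```

View pics/w39.png

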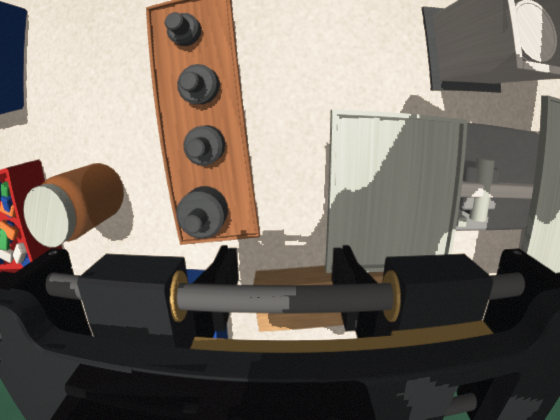

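View pics/s39.png

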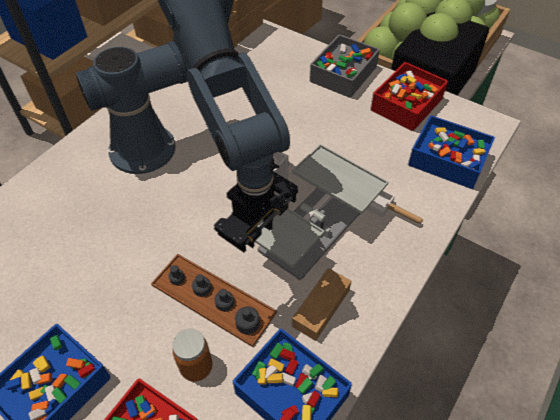

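All four weights stand upright in the tray, and the jar, pack and scoop haven't moved. Last check is the dispenser.

```bash
python3 -m pendant '[[[-1.5,0,3.35],[0,0,0],0.4],[[-1.5,0,3.35],[0,0,0],0.4],[[-1.5,0,3.35],[0,0,0],0.4],[[-1.5,0,3.35],[0,0,0],0.4],[[-1.5,0,3.35],[0,0,0],0.4],[[-1.5,0,3.35],[0,0,0],0.4],[[-1.5,0,3.35],[0,0,0],0.4],[[0,0,0],[0,0,0],0.4],[[0,0,0],[0,0,0],0.4]]'
python3 - <<'E'
from h import *
c=cap("wrist","w40"); crop(c,180,20,390,240,3.6,"w40c")
E
python3 -m pendant '[[[3,-1,3],[0,0,0],0.4],[[3,-1,3],[0,0,0],0.4],[[3,0,3],[0,0,0],0.4],[[3,0,3],[0,0,0],0.4],[[2,0,3],[0,0,0],0.4],[[0,0,3],[0,0,0],0.4],[[0,0,3],[0,0,0],0.4],[[0,0,0],[0,0,0],0.4],[[0,0,0],[0,0,0],0.4],[[0,0,0],[0,0,0],0.4]]'
python3 - <<'E'
from h import *
c=cap("scene","s41"); crop(c,230,120,330,220,6,"s41c"); cap("top","t41")
E
```

```text
time_s: 46.97
position: [0.5178, 0.0456, 0.3085]
tcp_rot: [[0.997, -0.0, 0.08], [-0.08, -0.001, 0.997], [0.0, -1.0, -0.001]]
force: [0.1, -0.1, 0.3]
opening: 0.6
time_s: 47.85
position: [0.6722, 0.2374, 0.3269]
tcp_rot: [[0.996, -0.0, 0.084], [-0.084, -0.001, 0.996], [-0.0, -1.0, -0.001]]
force: [-0.3, -0.4, -0.2]
opening: 0.601
```

View pics/w40c.png

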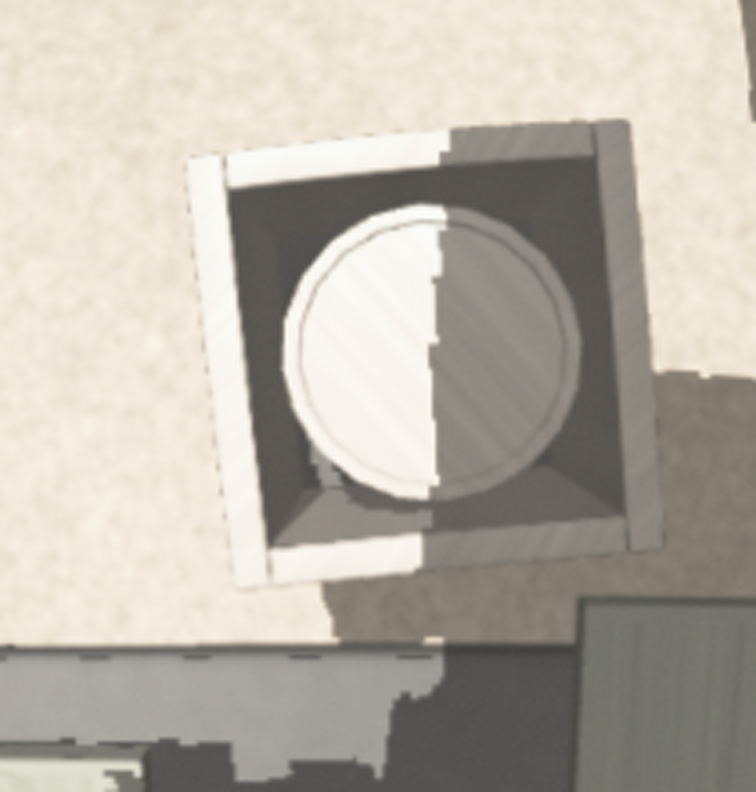

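View pics/s41c.png

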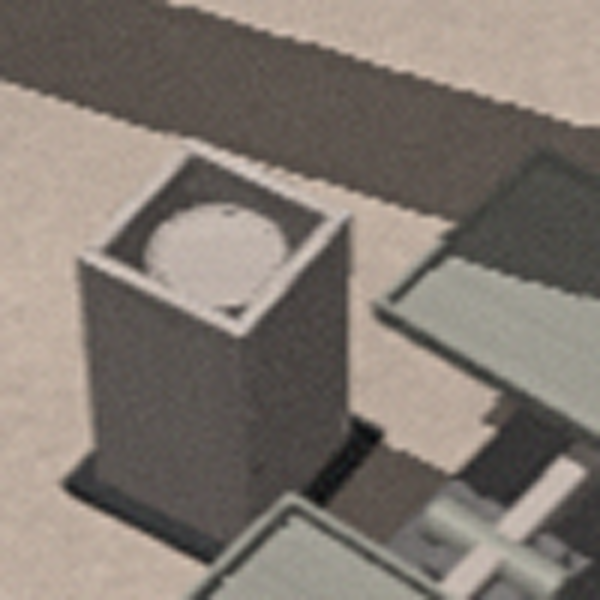

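View pics/t41.png

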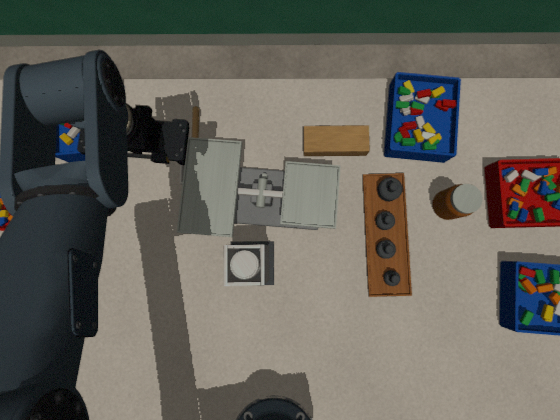

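The tin top lies well below the rim, with inner wall visible all round it. The weights are upright in the tray at top view (390,188), (385,219), (386,248) and (392,277). Handing in.

Run:
```python
from h import *
print(bot.read_state()["time_s"], bot.hand_in())
```

```text
the job is handed in; nothing more can be done
47.95 None
```

I weighed the two tins together, moved them into the dispenser, and put the weights back in the tray. I handed the job in at about 48 s. The hand-in gives no verdict, so what follows comes from my own checks.

- **Weighing:** Only two tins were there, both short ones. With both in the long pan, the two 200 g weights in the short pan levelled the beam hands-off. The pan corners matched the picture of the empty balance to well under a pixel.
- **Dispenser:** The tins are stacked inside. I pushed the top one to roughly 10 mm below the rim. About 10 s later, views from the wrist and scene cameras showed it still below the rim.
- **Tray and bystanders:** All four weights stand upright in the tray, and I saw none of them knocked aside. The jar, biscuit pack and scoop look untouched in the last pictures.
- **Disagreements:** My hand-picked points in the scene and top views differed by up to 8 mm. I relied on the close wrist views instead, which matched the given sizes to within a couple of millimetres. The wrist force readings during pushing were low, between about −0.3 and 4 N, so I judged the push depth from position and pictures.

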